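# Reload the strip incubator and start its timer

### The arm

A 6-joint arm with a two-finger parallel gripper is mounted at the origin on the work surface. World frame = base frame: x ahead of the robot, y to its left, z up, the work surface at z = 0. Lengths are in m, angles in rad, forces in N, time in s.
With the tool pointing down it reaches from about 0.35 to 0.85 m from the base axis. Payload 8.1 kg.
Tool frame: the origin (TCP) lies midway between the tips of the shut fingers; the grasp point (between the pads) lies 19 mm behind it; z points along the fingers, y is the direction in which the jaws open and shut (so a half turn about z gives the same grasp; the last joint's range is limited). The gripper opens to 93 mm and grips with 3 to 60 N. Pads are 15 mm wide; open, the fingers measure 128 mm over their backs; the gripper's body (75 mm by 188 mm) begins 65 mm behind the grasp point.
Start: joints at [-1.252, 0.13, 1.488, -0, 1.523, -0.085], TCP at [0.236, -0.552, 0.195] pointing down, gripper open.
Joint ranges: [-2.96, 2.96], [-0.89, 2.26], [0.02, 2.5], [-1.34, 4.48], [0, 2.73], [-2.66, 2.66]. Speed limits (rad/s): [2.39, 2.39, 2.79, 3.14, 3.14, 3.14].

### API

Orientations are given as a rotation vector (axis times angle).
In Python, from plant import robot gives the robot as it stands. The module is installed in compiled form; this text tells all that it offers.
- The arm moves only by the shell command python3 -m pendant 'ROWS' [FORCE]. ROWS is JSON, a list of rows, each an object with "translation": the shift along the tool's x, y, z in mm, a list of three; "twist": the turn, a rotation vector about the tool's x, y, z in rad, a list of three; "grip": the opening, from -1 (shut) to 1 (fully open). A call has exactly 10 rows; each row shifts and turns the pose as measured when the row begins, along the tool's axes as they then stand; what a row does not reach is not made up. A row lasts 1/10 s, in which the tool goes at most 50 mm and 8.59 degrees, less where a joint would pass 70% of its speed; a pose out of reach is approached as far as the arm can. A call is refused whole if a number of a shift passes 50 or a number of a turn 0.15, either way. A call with a gripper value outside its range is refused whole. The fingers move at their own pace and stop on an object; FORCE is the grip in N (left out, the last holds). Time passes only in rows, so rows that do not move let the fingers close, or fill a call up. It gives the time, the measured TCP pose, the force and the opening at its end, in the units of the state.
- robot.read_state(): the state, without advancing time (a new reading comes with each control period).
- robot.read_camera(name): name is "scene" or "top"; returns (picture, depth): 384x512x3 uint8, red, green, blue; 384x512 float32, m along the optical axis (not along the pixel's ray), 0 where there is no reading.
- robot.camera_info(name): a dict with "vertical_fov" (degrees; the focal length in pixels is half the picture's height over the tangent of half this angle, whatever the lens; pixels are square), "cx", "cy" (the principal point, pixels), "D" ([k1, k2, p1, p2, k3] as OpenCV has them; the pictures are not rectified), "cam_to_world" (4x4, takes a point from camera to world coordinates). Camera axes: x right, y up, looking along -z (the intrinsics and any distortion apply to the point x, -y, -z); pixel columns grow to the right and rows downward; lengths in m; the calibration is good to about 2 mm. A picture is of the moment at which its call begins. camera_info takes no time and is no camera call.
- robot.close_job(): hands the job in, once; it reports no verdict.
The state is a dict: "t": time; "q": joint angles; "dq": joint speeds; "joint_torque": joint torques, N m; "tool_pos": TCP position; "orientation": TCP orientation; "force": force on the tool from outside, world axes, zero at the start; "wrist_torque": the same for the moment, N m; "opening": finger opening in m.
Only numpy, scipy, OpenCV 4.12 (cv2) and the standard library are available. Lean on these libraries where they do the work, as an engineer would, in place of code of your own. Each camera call takes 0.05 s, during which the arm holds its last target. There are 200 camera calls.

### The job

Lift the incubator's clear lid until its struts hold it open on their own, then move every spent (red-finned) cartridge from the chamber into the red waste tray and stand each fresh (yellow-finned) cartridge upright in a lane of its own, flat on the chamber floor. When all that is done, close the lid fully without slamming it, and see that the timer dial ends at 20 minutes. Leave the jar, tape and beaker where they are.

Things in the scene. Friction and masses are not known exactly. Their poses are not given: they have to be found in the camera images.
- lid (a joint): Clear blue-framed lid, 144 deep x 228 wide x 10 mm, hinged on the incubator's far (+x) rim. Rad: 0 shut, grows as its front rises, stop at 1.62. Struts carry part of its 0.8 kg: below a balance point near 0.9 rad it sinks shut by itself, above it they push it on to the stop and hold it. Damped; 1 to 4 N at the handle move it.
- lid_handle (a point): Middle of the lid's handle: round steel bar 10 mm thick, 120 mm long, parallel to the lid's front edge, 45 mm before it (40 mm free gap, open down to the table), 189 mm from the hinge; stems at its ends. 76 mm above the table when shut. The bar can turn between finger pads. Axes are the lid's: y along the bar, x towards the hinge, z out of the lid's upper face.
- lid_hinge (a point): Middle of the lid's hinge line, on top of the far rim of the chamber, 70 mm above the table; y along the hinge line. Axes turn with the lid; the handle's middle lies at (-189, 0, 6) mm in them.
- chamber_floor (a point): Centre of the chamber's inner floor, 10 mm above the table; x to the hinge side, y along the lanes to the dial's side (incubator yaw within 0.2 rad). Inner size 124 (x) x 208 (y), walls 10 thick, 60 mm high. Ribs along x, 4 thick, 10 high, at y = -90, -45, 0, 45, 90 mm leave four lanes 41 wide, centred on y = -67.5, -22.5, 22.5, 67.5 mm; one cartridge each, long side along x.
- dial (a joint): Timer dial on the console at the incubator's left (+y) end. Rad, growing clockwise from above: 0 = 0 minutes, 0.524 rad (30 deg) per 5 minutes, a soft click at each (up to 0.1 N m), end 40 minutes = 4.19; 20 minutes = 2.094. Numbers 0, 10, .. 40 round it, red tick at 0; white line on the knob = pointer. At 20 it points along +x of chamber_floor.
- dial_grip (a point): On the dial's vertical axis, 78 mm above the table, 28 above the console's top. The knob is an upright bar 46 long x 13 wide x 30 mm high (top at 86 mm) on a 6 mm skirt 56 mm across. The axes turn with the knob: the pointer, along the bar, lies 120 degrees counter-clockwise (from above) of the point's x axis.
- tray: Red open waste tray, 160 (x) x 150 (y) x 30 mm high, walls and floor 4 mm; origin under its centre, on the table. Firmly placed.
- fresh0: Fresh reagent cartridge (yellow fin, gold foil), may be absent: white block 90 (x) x 28 (y) x 22 mm high with an upright fin on top, 40 (x) x 12 (y) x 31 mm high, in the middle; total height 53 mm, about 0.1 to 0.16 kg. Origin under its centre, z up. Stands on the table at the robot's right.
- fresh1: Fresh reagent cartridge (yellow fin, gold foil), may be absent: white block 90 (x) x 28 (y) x 22 mm high with an upright fin on top, 40 (x) x 12 (y) x 31 mm high, in the middle; total height 53 mm, about 0.1 to 0.16 kg. Origin under its centre, z up. Stands on the table at the robot's right.
- fresh2: Fresh reagent cartridge (yellow fin, gold foil), may be absent: white block 90 (x) x 28 (y) x 22 mm high with an upright fin on top, 40 (x) x 12 (y) x 31 mm high, in the middle; total height 53 mm, about 0.1 to 0.16 kg. Origin under its centre, z up. Stands on the table at the robot's right.
- spent0: Spent cartridge (red fin, silver foil with black holes), may be absent: same size and axes as a fresh one. Stands in a lane of the chamber.
- spent1: Spent cartridge (red fin, silver foil with black holes), may be absent: same size and axes as a fresh one. Stands in a lane of the chamber.
- spent2: Spent cartridge (red fin, silver foil with black holes), may be absent: same size and axes as a fresh one. Stands in a lane of the chamber.
- spent3: Spent cartridge (red fin, silver foil with black holes), may be absent: same size and axes as a fresh one. Stands in a lane of the chamber.
- jar: Bystander: amber jar, 44 mm across, 60 mm high; origin under its centre.
- tape: Bystander: roll of green tape lying flat, 60 mm across, 19 mm high; origin under its centre.
- beaker: Bystander: clear beaker, 70 mm across, 90 mm high; origin under its centre.
Things that resemble listed ones, but are neither listed nor needed, are in the scene too. Leave any purple look-alike of the fresh1 alone. There is more than one size of the tray; the job needs the smaller.

How it is judged:
By the outcome, as a careful person would: the job done as asked, in the order asked, and still so for the second after the job is handed in, with the robot touching nothing.
Of fresh0, fresh1, fresh2 only 2 to 3 are there at a start; the rules pass over those that are not, and their reading is None.
Of spent0, spent1, spent2, spent3 only 1 to 2 are there at a start; the rules pass over those that are not, and their reading is None.
At some moment in a run one of fresh0, fresh1, fresh2 may be knocked a few centimetres aside while the robot is not near it.
Once in a run the grip may slacken for a moment while it holds something.
It also fails if it takes over 210 s, if anything falls off the work surface, if the arm or the gripper's body presses on something with over 40 N, if the wrist force passes 120 N, or if a joint passes its speed limit or range.

## Working session

There is one attempt and no reset: what is moved stays moved. The work goes in short steps, Python scripts to look and compute and a shell command to move; the robot and the scene stay as the last step left them, time stands still between calls to the robot, and variables do not carry over. Pictures are saved under pics/ and viewed, about 12 in all and at most 16, crops included, and the job is handed in when it is done.

```bash
mkdir -p pics
cat > h.py <<'E'
import numpy as np, cv2
from plant import robot
from scipy.spatial.transform import Rotation as R
def cam(n):
    i=robot.camera_info(n); f=192/np.tan(np.radians(i["vertical_fov"])/2)
    K=np.array([[f,0,i["cx"]],[0,f,i["cy"]],[0,0,1.]]); return K,np.array(i["D"],float),np.array(i["cam_to_world"])
def ray(n,uv):
    K,D,T=cam(n); p=cv2.undistortPoints(np.array(uv,float).reshape(-1,1,2),K,D).reshape(-1,2)
    d=np.c_[p[:,0],-p[:,1],-np.ones(len(p))]; return T[:3,3],d@T[:3,:3].T
def onz(n,uv,z):
    o,d=ray(n,uv); return o+d*((z-o[2])/d[:,2])[:,None]
def proj(n,P):
    K,D,T=cam(n); c=(np.array(P,float).reshape(-1,3)-T[:3,3])@T[:3,:3]; c=c*[1,-1,-1]
    return cv2.projectPoints(c,np.zeros(3),np.zeros(3),K,D)[0].reshape(-1,2)
def cloud(n,dep):
    v,u=np.mgrid[:384,:512]; o,d=ray(n,np.c_[u.ravel(),v.ravel()]); return (o+d*dep.ravel()[:,None]).reshape(384,512,3)
def shot(n,name=None,box=None,s=1):
    im,dep=robot.read_camera(n)
    if name:
        c=im if box is None else im[box[1]:box[3],box[0]:box[2]]
        cv2.imwrite(f"pics/{name}.png",cv2.resize(c[:,:,::-1],None,fx=s,fy=s,interpolation=cv2.INTER_CUBIC))
    return im,dep
def st():
    s=robot.read_state(); print("t",round(s["t"],2),"q",np.round(s["q"],3),"p",np.round(s["tool_pos"],4),"F",np.round(s["force"],1),"open",round(s["opening"],4)); print(np.round(R.from_rotvec(s["orientation"]).as_matrix(),3).tolist()); return s
def delta(target,yaw=None):
    "mm shift in tool axes to world target; twist z to point tool x at world yaw"
    s=robot.read_state(); M=R.from_rotvec(s["orientation"]).as_matrix()
    return np.round(M.T@(np.array(target)-s["tool_pos"])*1000,1)
E
python3 - <<'E'
from h import *
a,d=shot("scene","s0",s=1.5); b,e=shot("top","t0",s=1.5)
np.savez("i0.npz",a=a,d=d,b=b,e=e); st()
for n in("scene","top"): print(cam(n)[2].round(3).tolist(),robot.camera_info(n)["vertical_fov"])
E
```

```text
t 0.1 q [-1.252  0.131  1.489  0.     1.523 -0.085] p [ 0.2356 -0.5512  0.1941] F [ 0.2 -0.3 -0.4] open 0.0931
[[0.92, 0.393, -0.001], [0.393, -0.92, 0.002], [0.0, -0.002, -1.0]]
[[-0.665, -0.573, 0.479, 0.936], [0.747, -0.519, 0.415, 0.42], [0.011, 0.634, 0.773, 0.904], [0.0, 0.0, 0.0, 1.0]] 54.746254055669134
[[0.013, 0.999, -0.048, 0.374], [-1.0, 0.014, 0.012, -0.009], [0.012, 0.048, 0.999, 1.601], [0.0, 0.0, 0.0, 1.0]] 43.03501556263603
```

View pics/s0.png

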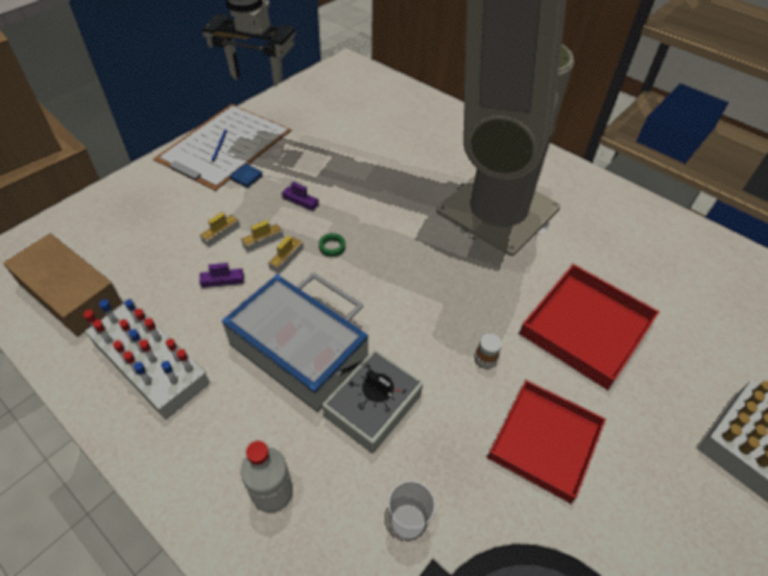

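View pics/t0.png

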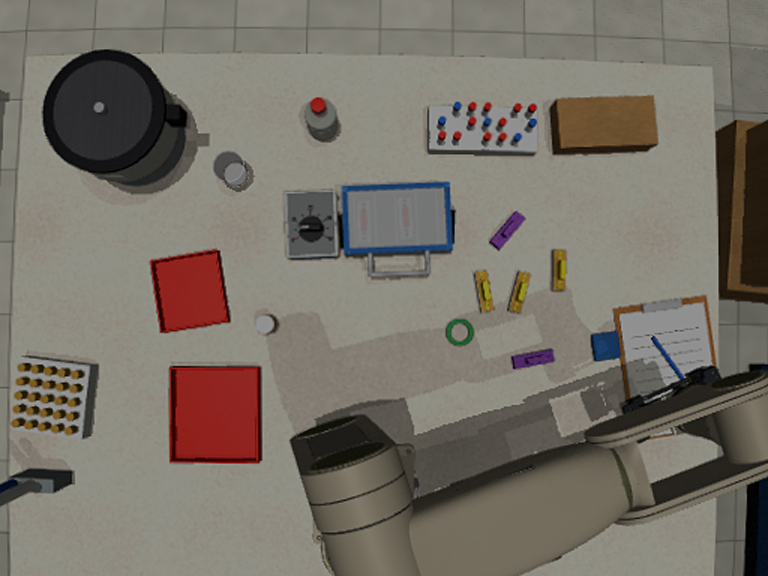

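The scene view shows the shut incubator at (295,340), the dial at (378,385), and two red trays at (590,325) and (547,440). The top view shows three yellow-finned cartridges at (484,291), (520,291) and (559,270). Two purple look-alikes are at (507,230) and (533,359). Two spent cartridges show under the lid at (363,222) and (407,217). The red trays are at (190,291), which looks smaller, and (215,414).

Run:
```python
from h import *
z=np.load("i0.npz"); b=z["b"]; hsv=cv2.cvtColor(b,cv2.COLOR_RGB2HSV)
C=cloud("top",z["e"])
def comps(m,zz,amin,name,close=1):
    m=cv2.morphologyEx(m.astype(np.uint8),cv2.MORPH_CLOSE,np.ones((close,close)))
    n,l,s,c=cv2.connectedComponentsWithStats(m)
    for i in range(1,n):
        if s[i,4]<amin: continue
        v,u=np.where(l==i); P=onz("top",np.c_[u,v],zz)
        r=cv2.minAreaRect((P[:,:2]*1000).astype(np.float32)); dz=np.median(C[v,u,2])
        print(name,"px",c[i].round(0),s[i,4],"xy",np.round(np.array(r[0]),1),"size",np.round(r[1],1),"ang",round(r[2],1),"z",round(float(dz),3))
H,S,V=hsv[...,0],hsv[...,1],hsv[...,2]
comps((H>22)&(H<35)&(S>170)&(V>100),.053,15,"yellowfin")
comps((H>12)&(H<35)&(S>110)&(V>80),.022,60,"yellowcart",3)
comps(((H<8)|(H>172))&(S>150)&(V>60),.03,800,"tray",5)
comps((H>100)&(H<118)&(S>130)&(V>60),.075,100,"blue",5)
comps(((H<8)|(H>170))&(S>20)&(V>60)&(np.mgrid[:384,:512][1]>225)&(np.mgrid[:384,:512][1]<310)&(np.mgrid[:384,:512][0]>120)&(np.mgrid[:384,:512][0]<172),.063,20,"spent",3)
cv2.imwrite("pics/t0c.png",cv2.resize(b[110:190,180:310,::-1],None,fx=6,fy=6,interpolation=cv2.INTER_CUBIC))
```

```text
yellowfin px [375. 178.] 45 xy [ 497.  -420.3] size [46.5 12.5] ang 8.9 z 0.051
yellowfin px [324. 194.] 71 xy [ 443.4 -254.7] size [78.2 13.8] ang 8.9 z 0.051
yellowfin px [348. 192.] 50 xy [ 452.1 -335.1] size [11.4 54.8] ang 78.8 z 0.053
yellowcart px [404.  81.] 2092 xy [ 829.  -532.8] size [111.9 225.5] ang 3.9 z 0.07
yellowcart px [492. 140.] 860 xy [ 648.4 -858.9] size [ 94.9 391.7] ang 89.3 z -0.417
yellowcart px [373. 180.] 196 xy [ 492.4 -420.7] size [23.5 85.9] ang 89.9 z 0.025
yellowcart px [322. 194.] 207 xy [ 445.  -255.3] size [86.8 25.3] ang 10.7 z 0.025
yellowcart px [346. 194.] 208 xy [ 443.5 -333.2] size [25.5 87.9] ang 74.8 z 0.025
yellowcart px [469. 213.] 147 xy [ 360.6 -742.3] size [157.5  55.3] ang 10.6 z 0.004
yellowcart px [415. 216.] 143 xy [ 353.8 -580.9] size [122.5  59.5] ang 8.5 z 0.005
tray px [125. 194.] 2222 xy [435.8 385.8] size [159.1 149.4] ang 10.3 z 0.005
tray px [142. 276.] 3771 xy [169.3 324.9] size [204.4 192.6] ang 0.8 z 0.007
blue px [265. 146.] 729 xy [594.6 -61.6] size [144.1 229.5] ang 3.4 z 0.083
blue px [404. 230.] 292 xy [ 329.9 -509.2] size [54.8 55.7] ang 9.5 z 0.018
spent px [270. 144.] 43 xy [599.4 -82. ] size [38.5  9.6] ang 0.6 z 0.079
spent px [242. 146.] 37 xy [591.6   8.6] size [38.4  6.4] ang 0.8 z 0.08
```

View pics/t0c.png

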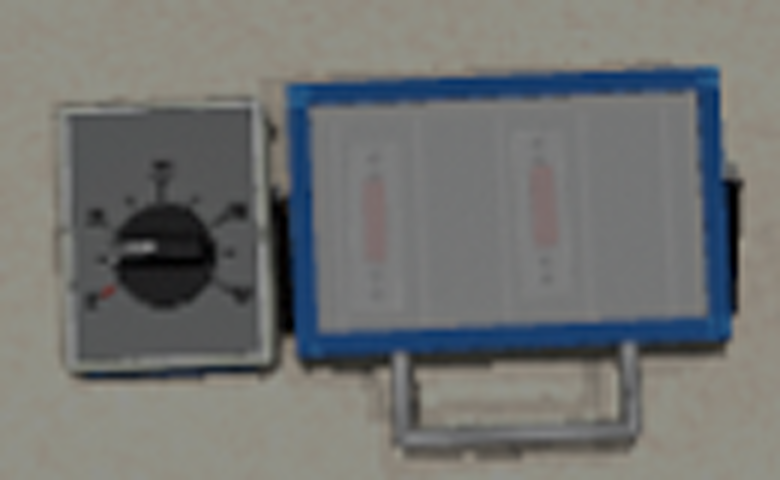

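The dial pointer faces +y, at about 5 minutes. The handle bar is at crop pixel (515,437). The tray wanted is the smaller one at top px (125,194): it measures 159x149 mm, as described, against 204x193 for the other. Move to above the handle.

```bash
python3 - <<'E'
from h import *
print(onz("top",[[515/6+180,437/6+110]],.081),onz("top",[[165/6+180,252/6+110]],.086))
E
python3 -m pendant '[{"translation":[41,-35,0],"twist":[0,0,0],"grip":-0.14},{"translation":[41,-35,0],"twist":[0,0,0],"grip":-0.14},{"translation":[41,-35,0],"twist":[0,0,0],"grip":-0.14},{"translation":[41,-35,0],"twist":[0,0,0],"grip":-0.14},{"translation":[41,-35,0],"twist":[0,0,0],"grip":-0.14},{"translation":[41,-35,0],"twist":[0,0,0],"grip":-0.14},{"translation":[41,-35,0],"twist":[0,0,0],"grip":-0.14},{"translation":[41,-35,0],"twist":[0,0,0],"grip":-0.14},{"translation":[41,-35,0],"twist":[0,0,0],"grip":-0.14},{"translation":[41,-35,0],"twist":[0,0,0],"grip":-0.14}]' 20
python3 -m pendant '[{"translation":[0,0,0],"twist":[0,0,-0.123],"grip":-0.14},{"translation":[0,0,0],"twist":[0,0,-0.123],"grip":-0.14},{"translation":[0,0,0],"twist":[0,0,-0.123],"grip":-0.14},{"translation":[0,0,0],"twist":[0,0,-0.123],"grip":-0.14},{"translation":[0,0,0],"twist":[0,0,-0.123],"grip":-0.14},{"translation":[0,0,0],"twist":[0,0,-0.123],"grip":-0.14},{"translation":[0,0,0],"twist":[0,0,-0.123],"grip":-0.14},{"translation":[0,0,0],"twist":[0,0,-0.123],"grip":-0.14},{"translation":[0,0,0],"twist":[0,0,-0.123],"grip":-0.14},{"translation":[0,0,0],"twist":[0,0,-0.123],"grip":-0.14}]'
python3 -c "
from h import *
st(); print(delta([.4775,-.068,.057]))"
```

```text
[[ 0.4741082 -0.0678063  0.081    ]] [[0.56796728 0.11600597 0.086     ]]
t: 1.1
tool_pos: [0.4559, -0.1007, 0.1899]
orientation: [-3.073, -0.611, 0.005]
force: [-0.3, -0.0, 0.1]
opening: 0.0402
t: 2.1
tool_pos: [0.4553, -0.0905, 0.1854]
orientation: [-2.085, -2.327, -0.001]
force: [1.1, -0.9, -0.7]
opening: 0.0397
t 2.1 q [-0.313 -0.224  1.849  0.008  1.532 -0.423] p [ 0.4553 -0.0905  0.1854] F [ 1.1 -0.9 -0.7] open 0.0397
[[-0.109, 0.994, -0.012], [0.994, 0.109, 0.012], [0.014, -0.011, -1.0]]
[ 18.1  25.9 128.4]
```

```bash
python3 -m pendant '[{"translation":[18,25,0],"twist":[0,0,0.05],"grip":-0.14},{"translation":[0,0,0],"twist":[0,0,0],"grip":-0.14},{"translation":[0,0,20],"twist":[0,0,0],"grip":-0.14},{"translation":[0,0,20],"twist":[0,0,0],"grip":-0.14},{"translation":[0,0,0],"twist":[0,0,0],"grip":-0.14},{"translation":[0,0,0],"twist":[0,0,0],"grip":-0.14},{"translation":[0,0,0],"twist":[0,0,0],"grip":-0.14},{"translation":[0,0,0],"twist":[0,0,0],"grip":-0.14},{"translation":[0,0,0],"twist":[0,0,0],"grip":-0.14},{"translation":[0,0,0],"twist":[0,0,0],"grip":-0.14}]'
python3 -c "
from h import *
st(); print(delta([.476,-.068,.057])); shot('scene','s1',(130,120,330,290),4)"
```

```text
t: 3.1
tool_pos: [0.4775, -0.0702, 0.1463]
orientation: [-2.134, -2.283, 0.001]
force: [0.6, 0.6, -0.1]
opening: 0.0401
t 3.1 q [-0.259 -0.148  1.855  0.007  1.45  -0.327] p [ 0.4775 -0.0702  0.1463] F [ 0.6  0.6 -0.1] open 0.0401
[[-0.067, 0.998, -0.012], [0.998, 0.067, 0.011], [0.012, -0.012, -1.0]]
[ 1.3 -0.3 89.4]
```

View pics/s1.png

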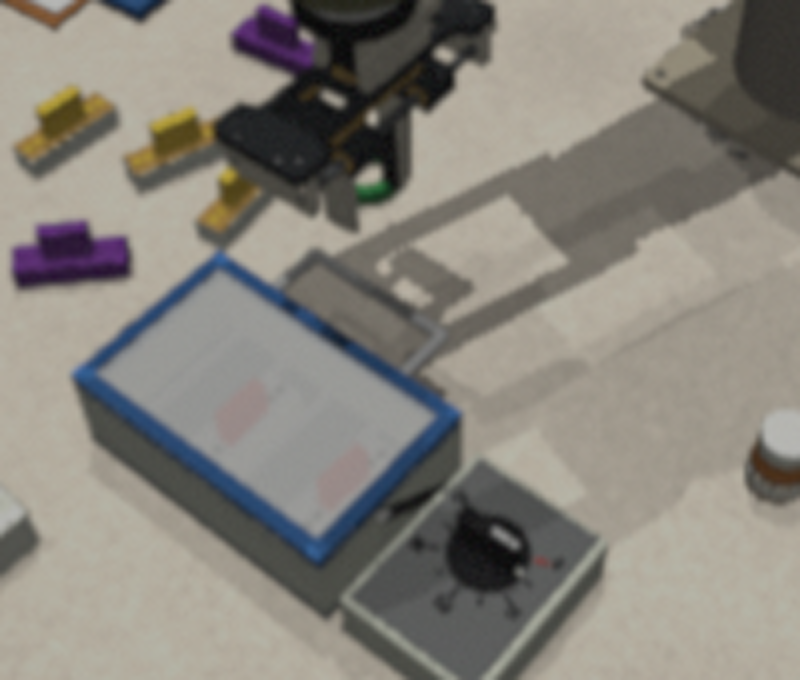

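The crop shows the fingers at (340,200) and (395,170), above the handle (370,300). Descend and close.

```bash
python3 -m pendant '[{"translation":[0,0,22],"twist":[0,0,0],"grip":-0.14},{"translation":[0,0,22],"twist":[0,0,0],"grip":-0.14},{"translation":[0,0,22],"twist":[0,0,0],"grip":-0.14},{"translation":[0,0,22],"twist":[0,0,0],"grip":-0.14},{"translation":[0,0,0],"twist":[0,0,0],"grip":-0.14},{"translation":[0,0,0],"twist":[0,0,0],"grip":-0.8},{"translation":[0,0,0],"twist":[0,0,0],"grip":-0.9},{"translation":[0,0,0],"twist":[0,0,0],"grip":-1},{"translation":[0,0,0],"twist":[0,0,0],"grip":-1},{"translation":[0,0,0],"twist":[0,0,0],"grip":-1}]' 15
python3 -c "
from h import *
st(); a,d=shot('scene');
x0=robot.read_state()['tool_pos']
M=R.from_rotvec(robot.read_state()['orientation']).as_matrix()
e=np.array([.998,.059,0]); 
pts=[-189*np.cos(t)*e+[0,0,0]+np.array([0,0,189*np.sin(t)])+6*np.sin(t)*(-0)*e for t in np.arange(0,1.46,.0725)]
print(np.round(np.diff([M.T@p for p in pts],axis=0),0).tolist())"
```

```text
t: 4.15
tool_pos: [0.482, -0.0707, 0.0635]
orientation: [-2.141, -2.291, -0.008]
force: [0.8, -0.3, -0.1]
opening: 0.0047
t 4.15 q [-0.257 -0.069  1.939  0.008  1.275 -0.327] p [ 0.482  -0.0707  0.0635] F [ 0.8 -0.3 -0.1] open 0.0047
[[-0.067, 0.998, -0.001], [0.998, 0.067, 0.008], [0.008, 0.0, -1.0]]
[[0.0, 0.0, -14.0], [0.0, 1.0, -14.0], [0.0, 2.0, -13.0], [0.0, 3.0, -13.0], [0.0, 4.0, -13.0], [0.0, 5.0, -13.0], [0.0, 6.0, -12.0], [0.0, 7.0, -12.0], [0.0, 8.0, -11.0], [0.0, 9.0, -11.0], [-0.0, 9.0, -10.0], [-0.0, 10.0, -9.0], [-0.0, 11.0, -8.0], [-0.0, 11.0, -8.0], [-0.0, 12.0, -7.0], [-0.0, 12.0, -6.0], [-0.0, 13.0, -5.0], [-0.0, 13.0, -4.0], [-0.0, 13.0, -3.0], [-0.0, 14.0, -2.0]]
```

```bash
python3 -c "
from h import *
st(); shot('scene','s2',(190,140,270,210),9)"
```

```text
t 4.2 q [-0.257 -0.069  1.939  0.008  1.274 -0.327] p [ 0.4821 -0.0707  0.0635] F [ 0.2 -0.4 -1.1] open 0.0018
[[-0.067, 0.998, -0.0], [0.998, 0.067, 0.008], [0.008, 0.0, -1.0]]
```

View pics/s2.png

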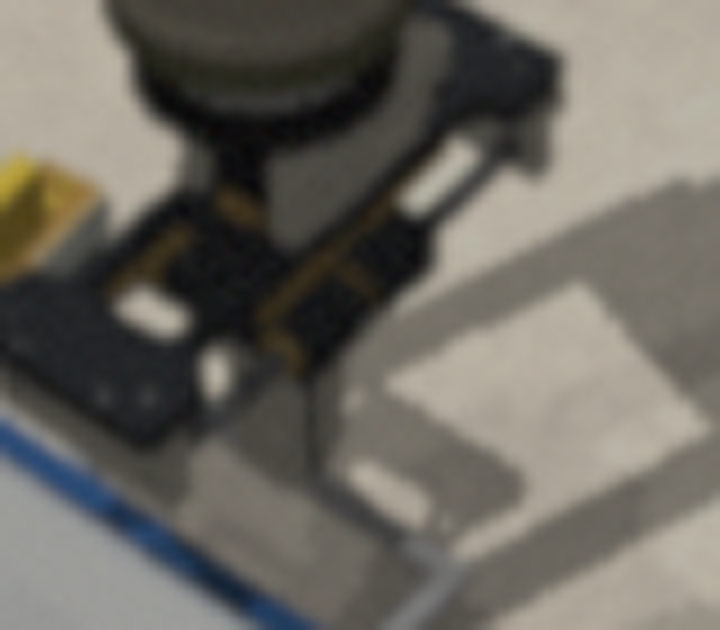

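Run:
```python
from h import *
z=np.load("i0.npz"); C=cloud("top",z["e"])
for u in (255,265,275): print([ (v,C[v,u].round(3).tolist()) for v in range(179,187)])
S=cloud("scene",z["d"])
m=(S[...,2]>.05)&(S[...,0]<.5)&(S[...,0]>.44)&(abs(S[...,1]+.068)<.05); print(m.sum(), np.median(S[m],0) if m.any() else 0)
a,d=shot("scene"); S=cloud("scene",d)
print(proj("scene",[[.482,-.0707,.0635],[.476,-.068,.081],[.476,-.02,.081],[.482,-.0707,.081]]))
st()
```

```text
[(179, [0.491, -0.035, 0.005]), (180, [0.488, -0.035, -0.002]), (181, [0.485, -0.035, 0.003]), (182, [0.476, -0.034, 0.082]), (183, [0.473, -0.034, 0.081]), (184, [0.47, -0.034, 0.075]), (185, [0.472, -0.035, 0.002]), (186, [0.469, -0.035, -0.0])]
[(179, [0.492, -0.068, -0.001]), (180, [0.489, -0.068, -0.001]), (181, [0.481, -0.066, 0.07]), (182, [0.477, -0.065, 0.078]), (183, [0.474, -0.065, 0.077]), (184, [0.374, -0.009, 1.601]), (185, [0.473, -0.068, -0.005]), (186, [0.469, -0.068, 0.001])]
[(179, [0.493, -0.101, -0.008]), (180, [0.489, -0.101, 0.002]), (181, [0.481, -0.097, 0.077]), (182, [0.477, -0.096, 0.081]), (183, [0.474, -0.097, 0.08]), (184, [0.476, -0.101, 0.002]), (185, [0.472, -0.101, 0.009]), (186, [0.469, -0.101, 0.004])]
110 [ 0.47929361 -0.06703877  0.07868926]
[[222.0893257  196.33619044]
 [223.97410851 191.80943051]
 [236.30873011 200.73207352]
 [221.83056648 192.52576314]]
t 4.3 q [-0.257 -0.069  1.94   0.008  1.274 -0.327] p [ 0.4816 -0.0706  0.063 ] F [ 0.4  0.1 -0.2] open 0.0006
[[-0.067, 0.998, -0.001], [0.998, 0.067, 0.008], [0.008, -0.001, -1.0]]
```

```bash
python3 - <<'E'
from h import *
a,d=shot("scene"); S=cloud("scene",d)
m=(S[...,2]>.05)&(S[...,0]<.51)&(S[...,0]>.44)&(S[...,1]>-.045)&(S[...,1]<.01)&(S[...,2]<.14)
print(m.sum(), np.round(S[m][::3],3).tolist())
m=(S[...,2]>.04)&(S[...,0]<.53)&(S[...,0]>.44)&(abs(S[...,1]+.07)<.02)&(S[...,2]<.10); print(np.round(S[m][::3],3).tolist())
b,e=shot("top"); T=cloud("top",e)
for u in (250,252,255,258): print([ (v,T[v,u].round(3).tolist()) for v in range(179,186)])
E
python3 -m pendant '[{"translation":[0,0,0],"twist":[0,0,0],"grip":-1},{"translation":[0,0,0],"twist":[0,0,0],"grip":-1},{"translation":[0,0,0],"twist":[0,0,0],"grip":-1},{"translation":[0,0,0],"twist":[0,0,0],"grip":-1},{"translation":[0,0,0],"twist":[0,0,0],"grip":-1},{"translation":[0,0,0],"twist":[0,0,0],"grip":-1},{"translation":[0,0,0],"twist":[0,0,0],"grip":-1},{"translation":[0,0,0],"twist":[0,0,0],"grip":-1},{"translation":[0,0,0],"twist":[0,0,0],"grip":-1},{"translation":[0,0,0],"twist":[0,0,0],"grip":-1}]'
```

```text
80 [[0.475, -0.045, 0.081], [0.477, -0.04, 0.082], [0.479, -0.038, 0.08], [0.474, -0.031, 0.083], [0.476, -0.033, 0.078], [0.481, -0.036, 0.075], [0.479, -0.026, 0.081], [0.473, -0.02, 0.081], [0.478, -0.023, 0.08], [0.471, -0.018, 0.076], [0.479, -0.018, 0.08], [0.474, -0.012, 0.08], [0.479, -0.015, 0.078], [0.474, -0.008, 0.079], [0.477, -0.009, 0.076], [0.485, -0.009, 0.079], [0.478, -0.004, 0.077], [0.488, -0.007, 0.08], [0.48, -0.002, 0.076], [0.489, -0.005, 0.078], [0.499, -0.008, 0.081], [0.492, -0.003, 0.078], [0.501, -0.006, 0.08], [0.494, -0.001, 0.077], [0.503, -0.004, 0.08], [0.51, -0.005, 0.08], [0.502, -0.001, 0.075]]
[[0.468, -0.063, 0.1], [0.474, -0.061, 0.098], [0.475, -0.06, 0.095], [0.48, -0.06, 0.095], [0.488, -0.06, 0.098], [0.495, -0.064, 0.096], [0.489, -0.058, 0.096], [0.473, -0.063, 0.077], [0.48, -0.065, 0.077], [0.475, -0.057, 0.079], [0.482, -0.058, 0.081], [0.477, -0.051, 0.082], [0.481, -0.056, 0.077], [0.481, -0.051, 0.076], [0.527, -0.085, 0.081], [0.529, -0.083, 0.081], [0.524, -0.075, 0.083], [0.524, -0.073, 0.08], [0.527, -0.069, 0.081], [0.529, -0.
[... 391 characters left out ...]
 [0.452, -0.021, 0.479]), (182, [0.45, -0.021, 0.477]), (183, [0.448, -0.021, 0.467]), (184, [0.47, -0.025, 0.076]), (185, [0.472, -0.025, -0.003])]
[(179, [0.456, -0.027, 0.492]), (180, [0.453, -0.027, 0.491]), (181, [0.451, -0.027, 0.489]), (182, [0.449, -0.027, 0.484]), (183, [0.447, -0.028, 0.48]), (184, [0.445, -0.028, 0.47]), (185, [0.472, -0.035, 0.002])]
[(179, [0.455, -0.034, 0.497]), (180, [0.453, -0.034, 0.497]), (181, [0.451, -0.034, 0.489]), (182, [0.449, -0.034, 0.487]), (183, [0.447, -0.034, 0.482]), (184, [0.445, -0.035, 0.475]), (185, [0.444, -0.035, 0.466])]
t: 5.4
tool_pos: [0.481, -0.0704, 0.0623]
orientation: [-2.14, -2.289, -0.007]
force: [0.6, 0.2, 0.3]
opening: 0.0004
```

```bash
python3 -m pendant '[{"translation":[0,0,-20],"twist":[0,0,0],"grip":-1},{"translation":[0,0,-20],"twist":[0,0,0],"grip":-1},{"translation":[0,0,-20],"twist":[0,0,0],"grip":-1},{"translation":[0,0,-20],"twist":[0,0,0],"grip":-1},{"translation":[0,0,0],"twist":[0,0,0],"grip":-1},{"translation":[0,0,0],"twist":[0,0,0],"grip":-1},{"translation":[0,0,0],"twist":[0,0,0],"grip":-1},{"translation":[0,0,0],"twist":[0,0,0],"grip":-1},{"translation":[0,0,0],"twist":[0,0,0],"grip":-1},{"translation":[0,0,0],"twist":[0,0,0],"grip":-1}]'
python3 - <<'E'
from h import *
s=st(); a,d=shot("scene","s3",(170,110,290,200),6); S=cloud("scene",d)
p=s["tool_pos"]; print("tcp px",proj("scene",[p])-[170,110])
m=(abs(S[...,0]-p[0])<.05)&(abs(S[...,1]-p[1])<.05)&(S[...,2]>.1)&(S[...,2]<.25)
Q=S[m]; o=np.argsort(Q[:,2]); print(np.round(Q[o][:40:3],3).tolist())
h=np.histogram(Q[:,2],bins=np.arange(.1,.25,.01)); print(h[0])
E
```

```text
t: 6.4
tool_pos: [0.478, -0.0703, 0.1393]
orientation: [-2.135, -2.284, -0.001]
force: [0.2, -0.1, 1.0]
opening: 0.0003
t 6.4 q [-0.258 -0.144  1.864  0.007  1.435 -0.327] p [ 0.478  -0.0703  0.1393] F [ 0.2 -0.1  1. ] open 0.0003
[[-0.067, 0.998, -0.011], [0.998, 0.067, 0.01], [0.011, -0.01, -1.0]]
tcp px [[52.06926459 68.35560635]]
[[0.48, -0.059, 0.163], [0.475, -0.061, 0.166], [0.484, -0.059, 0.167], [0.471, -0.061, 0.17], [0.467, -0.061, 0.171], [0.491, -0.059, 0.173], [0.493, -0.065, 0.173], [0.491, -0.067, 0.174], [0.492, -0.073, 0.175], [0.482, -0.061, 0.175], [0.472, -0.059, 0.176], [0.471, -0.06, 0.179], [0.478, -0.061, 0.18], [0.492, -0.065, 0.181]]
[ 0  0  0  0  0  0  9 28 34 29 35 15  8  0]
```

View pics/s3.png

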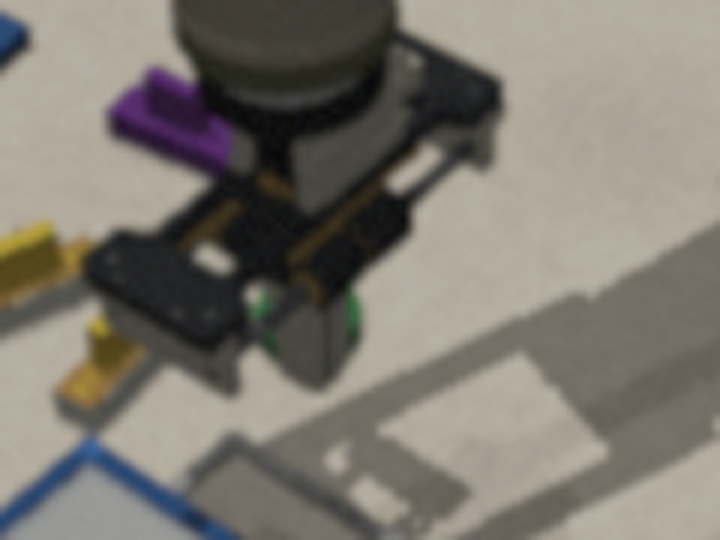

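The pic shows the shut fingertips at crop (320,388), about 25 mm above the reported TCP by depth. The reported height therefore seems to read low, since the fingers also shut freely above the bar. The gap is open down to the table, so going lower is safe either way.

```bash
python3 -m pendant '[{"translation":[0,0,0],"twist":[0,0,0],"grip":-0.14},{"translation":[0,0,0],"twist":[0,0,0],"grip":-0.14},{"translation":[0,0,0],"twist":[0,0,0],"grip":-0.14},{"translation":[0,-1,22],"twist":[0,0,0],"grip":-0.14},{"translation":[0,-1,22],"twist":[0,0,0],"grip":-0.14},{"translation":[0,-1,22],"twist":[0,0,0],"grip":-0.14},{"translation":[0,-1,22],"twist":[0,0,0],"grip":-0.14},{"translation":[0,-1,12],"twist":[0,0,0],"grip":-0.14},{"translation":[0,0,0],"twist":[0,0,0],"grip":-0.14},{"translation":[0,0,0],"twist":[0,0,0],"grip":-0.14}]'
python3 -m pendant '[{"translation":[0,0,0],"twist":[0,0,0],"grip":-0.5},{"translation":[0,0,0],"twist":[0,0,0],"grip":-0.7},{"translation":[0,0,0],"twist":[0,0,0],"grip":-0.8},{"translation":[0,0,0],"twist":[0,0,0],"grip":-0.9},{"translation":[0,0,0],"twist":[0,0,0],"grip":-0.9},{"translation":[0,0,0],"twist":[0,0,0],"grip":-1},{"translation":[0,0,0],"twist":[0,0,0],"grip":-1},{"translation":[0,0,0],"twist":[0,0,0],"grip":-1},{"translation":[0,0,0],"twist":[0,0,0],"grip":-1},{"translation":[0,0,0],"twist":[0,0,0],"grip":-1}]' 15
```

```text
t: 7.45
tool_pos: [0.4737, -0.07, 0.0381]
orientation: [-2.138, -2.287, -0.004]
force: [-0.2, 0.4, 0.1]
opening: 0.0402
t: 8.45
tool_pos: [0.478, -0.0707, 0.0427]
orientation: [-2.143, -2.292, -0.011]
force: [2.1, 0.1, -1.0]
opening: 0.0095
```

Gripped the bar (9.5 mm). Lift along the arc.

```bash
python3 -m pendant '[{"translation":[0,0,-14],"twist":[0,0,0],"grip":-1},{"translation":[0,1,-14],"twist":[0,0,0],"grip":-1},{"translation":[0,2,-14],"twist":[0,0,0],"grip":-1},{"translation":[0,3,-14],"twist":[0,0,0],"grip":-1},{"translation":[0,4,-13],"twist":[0,0,0],"grip":-1},{"translation":[0,5,-13],"twist":[0,0,0],"grip":-1},{"translation":[0,6,-12],"twist":[0,0,0],"grip":-1},{"translation":[0,7,-12],"twist":[0,0,0],"grip":-1},{"translation":[0,8,-11],"twist":[0,0,0],"grip":-1},{"translation":[0,8,-11],"twist":[0,0,0],"grip":-1}]'
python3 - <<'E'
from h import *
s=st(); p=np.array(s["tool_pos"]); e=np.array([.998,.0593,0]); h=np.array([.594,-.0614,0])+.072*e
print("along",(p-h)@e,"r",np.hypot((p-h)@e,p[2]-.043+.006))
E
```

```text
t: 9.45
tool_pos: [0.5393, -0.0672, 0.1742]
orientation: [2.129, 2.277, 0.056]
force: [19.4, -0.8, -24.1]
opening: 0.0096
t 9.45 q [-0.233 -0.056  1.718  0.02   1.441 -0.302] p [ 0.5393 -0.0672  0.1742] F [ 19.4  -0.8 -24.1] open 0.0096
[[-0.067, 0.997, 0.042], [0.998, 0.067, 0.01], [0.007, 0.042, -0.999]]
along -0.1269248003961509 r 0.18690166317597526
```

```bash
python3 -m pendant '[{"translation":[0,3,3],"twist":[0,0,0],"grip":-1},{"translation":[0,11,-8],"twist":[0,0,0],"grip":-1},{"translation":[0,12,-7],"twist":[0,0,0],"grip":-1},{"translation":[0,13,-6],"twist":[0,0,0],"grip":-1},{"translation":[0,13,-5],"twist":[0,0,0],"grip":-1},{"translation":[0,14,-4],"twist":[0,0,0],"grip":-1},{"translation":[0,14,-3],"twist":[0,0,0],"grip":-1},{"translation":[0,14,-2],"twist":[0,0,0],"grip":-1},{"translation":[0,14,-1],"twist":[0,0,0],"grip":-1},{"translation":[0,0,0],"twist":[0,0,0],"grip":-1}]'
```

```text
t: 10.45
tool_pos: [0.6424, -0.062, 0.2175]
orientation: [2.136, 2.282, 0.036]
force: [0.4, 0.2, -1.8]
opening: 0.0092
```

```bash
python3 -m pendant '[{"translation":[0,0,0],"twist":[0,0,0],"grip":0.2},{"translation":[0,0,0],"twist":[0,0,0],"grip":0.2},{"translation":[0,0,0],"twist":[0,0,0],"grip":0.2},{"translation":[0,0,-25],"twist":[0,0,0],"grip":0.2},{"translation":[0,0,-25],"twist":[0,0,0],"grip":0.2},{"translation":[0,-20,-20],"twist":[0,0,0],"grip":0.2},{"translation":[0,-40,0],"twist":[0,0,0],"grip":0},{"translation":[0,-40,0],"twist":[0,0,0],"grip":-0.3},{"translation":[0,-40,0],"twist":[0,0,0],"grip":-0.3},{"translation":[0,-40,0],"twist":[0,0,0],"grip":-0.3}]'
python3 - <<'E'
from h import *
s=st(); a,d=shot("scene","s4",(120,90,340,290),3.5); b,e=shot("top"); np.savez("i1.npz",a=a,d=d,b=b,e=e)
E
```

```text
t: 11.45
tool_pos: [0.4518, -0.0745, 0.2816]
orientation: [2.141, 2.288, 0.027]
force: [-0.9, -0.3, 1.3]
opening: 0.0333
t 11.45 q [-0.286 -0.298  1.737  0.012  1.688 -0.351] p [ 0.4518 -0.0745  0.2816] F [-0.9 -0.3  1.3] open 0.0333
[[-0.067, 0.998, 0.018], [0.998, 0.067, 0.007], [0.006, 0.018, -1.0]]
```

View pics/s4.png

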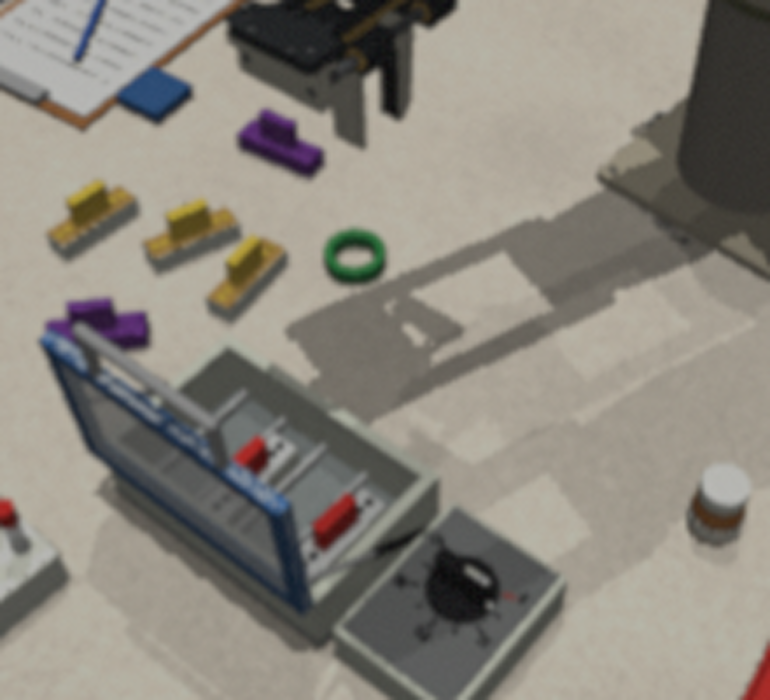

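The picture shows the lid standing open, with spent fins at (250,455) and (337,520), the three fresh cartridges, and both fingertips at (350,145) and (393,115). Measure the fins and the tool offset.

Run:
```python
from h import *
z=np.load("i1.npz"); S=cloud("scene",z["d"]); T=cloud("top",z["e"])
s=robot.read_state(); p=np.array(s["tool_pos"]); M=R.from_rotvec(s["orientation"]).as_matrix()
Q=S.reshape(-1,3); Q=Q[(np.linalg.norm(Q-p,axis=1)<.09)&(Q[:,2]>.15)]; L=(Q-p)@M*1000
L=L[L[:,2]>-45]
for lo in range(-45,20,5):
    k=L[(L[:,2]>=lo)&(L[:,2]<lo+5)]; print(lo,len(k),np.round(np.percentile(k[:,0],[5,95]),0) if len(k) else "",np.round(np.percentile(k[:,1],[2,25,50,75,98]),0) if len(k) else "")
tips=np.array([[220,131.4],[232.3,122.9]]); print("tip rays in tool frame at x=-7.5(front faces cam?)")
o,d=ray("scene",tips)
for dd in d:
    # intersect with plane tool x = +7.5
    n=M[:,0]; t=((p+n*.0075-o)@n)/(dd@n); print(np.round((o+t*dd-p)@M*1000,1))
for nm,im,C in(("scene",z["a"],S),("top",z["b"],T)):
    hsv=cv2.cvtColor(im,cv2.COLOR_RGB2HSV); H,Sa=hsv[...,0],hsv[...,1]
    m=((H<8)|(H>172))&(Sa>130)&(C[...,0]>.5)&(C[...,0]<.66)&(abs(C[...,1]+.06)<.12)
    n,l,stt,c=cv2.connectedComponentsWithStats(m.astype(np.uint8))
    for i in range(1,n):
        if stt[i,4]>15: k=C[l==i]; print(nm,c[i].round(),stt[i,4],np.median(k,0).round(4),np.percentile(k,95,axis=0).round(4),np.percentile(k,5,axis=0).round(4))
```

```text
-45 29 [-6. 11.] [-29. -16. -14.  32.  34.]
-40 28 [-6. 12.] [-24. -17.  20.  32.  34.]
-35 25 [-7. 11.] [-25. -17. -15.  31.  32.]
-30 19 [-9. 11.] [-24. -17. -16.   2.  27.]
-25 5 [ 4. 10.] [-22. -18. -15. -15.  17.]
-20 0  
-15 0  
-10 0  
-5 0  
0 0  
5 0  
10 0  
15 0  
tip rays in tool frame at x=-7.5(front faces cam?)
[  7.5  31.4 -31.4]
[  7.5 -14.3 -27.9]
scene [192. 220.] 50 [ 0.593  -0.078   0.0608] [ 0.6052 -0.0745  0.0639] [ 0.5843 -0.0856  0.0443]
scene [215. 238.] 95 [0.5948 0.0135 0.061 ] [0.611  0.0161 0.0644] [0.5765 0.0056 0.0446]
top [270. 143.] 38 [ 0.6038 -0.0804  0.0622] [ 0.6198 -0.0768  0.0689] [ 0.5894 -0.0871  0.0362]
top [242. 146.] 43 [0.5897 0.0085 0.0629] [0.6146 0.012  0.0681] [0.5728 0.0024 0.0297]
```

```bash
python3 -m pendant '[{"translation":[0,0,0],"twist":[0,0,0.15],"grip":-0.355},{"translation":[0,0,0],"twist":[0,0,0.15],"grip":-0.355},{"translation":[0,0,0],"twist":[0,0,0.15],"grip":-0.355},{"translation":[0,0,0],"twist":[0,0,0.15],"grip":-0.355},{"translation":[0,0,0],"twist":[0,0,0.15],"grip":-0.355},{"translation":[0,0,0],"twist":[0,0,0.15],"grip":-0.355},{"translation":[0,0,0],"twist":[0,0,0.15],"grip":-0.355},{"translation":[0,0,0],"twist":[0,0,0.15],"grip":-0.355},{"translation":[0,0,0],"twist":[0,0,0.15],"grip":-0.355},{"translation":[0,0,0],"twist":[0,0,0.15],"grip":-0.355}]'
cat >> h.py <<'E'
def plan(x,y,z,yaw):
    s=st(); M=R.from_rotvec(s["orientation"]).as_matrix(); c,n=np.cos(np.radians(yaw)),np.sin(np.radians(yaw))
    G=np.array([[c,n,0],[n,-c,0],[0,0,-1.]]); print("shift",delta([x,y,z]),"twist",np.round(R.from_matrix(M.T@G).as_rotvec(),3))
E
python3 -c "
from h import *
plan(.591,.006,.09,3.4)"
```

```text
t: 12.55
tool_pos: [0.4467, -0.0745, 0.281]
orientation: [-3.13, -0.205, -0.027]
force: [0.5, 0.2, 0.5]
opening: 0.0298
t 12.55 q [-0.288 -0.311  1.749  0.011  1.69   1.153] p [ 0.4467 -0.0745  0.281 ] F [0.5 0.2 0.5] open 0.0298
[[0.991, 0.131, 0.017], [0.131, -0.991, 0.006], [0.017, -0.004, -1.0]]
shift [150.3 -60.2 193.8] twist [-0.005 -0.017  0.072]
```

```bash
python3 -m pendant '[{"translation":[0,0,0],"twist":[0,-0.017,0.072],"grip":-0.355},{"translation":[30,-14,10],"twist":[0,0,0],"grip":-0.355},{"translation":[30,-14,20],"twist":[0,0,0],"grip":-0.355},{"translation":[30,-14,20],"twist":[0,0,0],"grip":-0.355},{"translation":[30,-14,20],"twist":[0,0,0],"grip":-0.355},{"translation":[29,-14,20],"twist":[0,0,0],"grip":-0.355},{"translation":[0,0,20],"twist":[0,0,0],"grip":-0.355},{"translation":[0,0,20],"twist":[0,0,0],"grip":-0.355},{"translation":[0,0,0],"twist":[0,0,0],"grip":-0.355},{"translation":[0,0,0],"twist":[0,0,0],"grip":-0.355}]'
python3 -c "
from h import *
plan(.591,.006,.012,3.4); s=robot.read_state(); a,d=shot('scene'); S=cloud('scene',d)
p=np.array(s['tool_pos']); M=R.from_rotvec(s['orientation']).as_matrix()
Q=S.reshape(-1,3); Q=Q[np.linalg.norm(Q-p,axis=1)<.1]; L=(Q-p)@M*1000
for lo in range(-50,20,5):
    k=L[(L[:,2]>=lo)&(L[:,2]<lo+5)&(abs(L[:,0])<25)]; print(lo,len(k),np.round(np.percentile(k[:,0],[5,50,95]),0) if len(k) else '',np.round(np.percentile(k[:,1],[2,25,50,75,98]),0) if len(k) else '')
"
```

```text
t: 13.55
tool_pos: [0.5978, 0.006, 0.1455]
orientation: [-3.138, -0.075, 0.003]
force: [-0.0, 0.7, 0.6]
opening: 0.0301
t 13.55 q [-0.077  0.154  1.554  0.002  1.436  1.446] p [0.5978 0.006  0.1455] F [-0.   0.7  0.6] open 0.0301
[[0.999, 0.047, -0.002], [0.047, -0.999, 0.002], [-0.002, -0.002, -1.0]]
shift [ -6.6   0.  133.5] twist [-0.002  0.002 -0.012]
-50 23 [-0.  8. 10.] [-32. -31. -20.  17.  26.]
-45 16 [-8.  5.  9.] [-32. -31. -27.  14.  24.]
-40 15 [-4.  8.  9.] [-31. -25.  13.  16.  24.]
-35 20 [-5.  6.  9.] [-31. -29.  13.  16.  26.]
-30 13 [-3.  7.  9.] [-24.  13.  13.  14.  20.]
-25 4 [-4.  6.  8.] [-15.   6.  14.  16.  18.]
-20 0  
-15 0  
-10 0  
-5 0  
0 0  
5 0  
10 0  
15 0
```

```bash
python3 -m pendant '[{"translation":[-6,0,20],"twist":[0,0,0],"grip":-0.355},{"translation":[0,0,25],"twist":[0,0,0],"grip":-0.355},{"translation":[0,0,25],"twist":[0,0,0],"grip":-0.355},{"translation":[0,0,25],"twist":[0,0,0],"grip":-0.355},{"translation":[0,0,15],"twist":[0,0,0],"grip":-0.355},{"translation":[0,0,10],"twist":[0,0,0],"grip":-0.355},{"translation":[0,0,5],"twist":[0,0,0],"grip":-0.355},{"translation":[0,0,0],"twist":[0,0,0],"grip":-0.355},{"translation":[0,0,0],"twist":[0,0,0],"grip":-0.355},{"translation":[0,0,0],"twist":[0,0,0],"grip":-0.355}]'
python3 -c "
from h import *
plan(.591,.006,.012,3.4)"
```

```text
t: 14.6
tool_pos: [0.6023, 0.0034, 0.0331]
orientation: [3.14, 0.07, 0.035]
force: [-0.1, -0.3, -0.7]
opening: 0.0301
t 14.6 q [-0.081  0.246  1.664  0.002  1.21   1.445] p [0.6023 0.0034 0.0331] F [-0.1 -0.3 -0.7] open 0.0301
[[0.999, 0.045, 0.022], [0.045, -0.999, 0.0], [0.022, 0.001, -1.0]]
shift [-11.7  -3.1  20.8] twist [ 0.001 -0.022 -0.014]
```

```bash
python3 -m pendant '[{"translation":[-6,-1.5,0],"twist":[0,-0.022,-0.014],"grip":-0.355},{"translation":[-5,-1.5,0],"twist":[0,0,0],"grip":-0.355},{"translation":[0,0,7],"twist":[0,0,0],"grip":-0.355},{"translation":[0,0,7],"twist":[0,0,0],"grip":-0.355},{"translation":[0,0,6],"twist":[0,0,0],"grip":-0.355},{"translation":[0,0,0],"twist":[0,0,0],"grip":-0.355},{"translation":[0,0,0],"twist":[0,0,0],"grip":-0.8},{"translation":[0,0,0],"twist":[0,0,0],"grip":-1},{"translation":[0,0,0],"twist":[0,0,0],"grip":-1},{"translation":[0,0,0],"twist":[0,0,0],"grip":-1}]' 30
python3 -c "
from h import *
plan(.591,.006,.15,3.4)"
```

```text
t: 15.6
tool_pos: [0.5908, 0.0062, 0.0123]
orientation: [3.139, 0.095, -0.001]
force: [-0.2, -0.6, -1.5]
opening: 0.0121
t 15.6 q [-7.500e-02  2.660e-01  1.682e+00 -1.000e-03  1.194e+00  1.435e+00] p [0.5908 0.0062 0.0123] F [-0.2 -0.6 -1.5] open 0.0121
[[0.998, 0.06, -0.001], [0.06, -0.998, -0.001], [-0.001, 0.001, -1.0]]
shift [ 1.000e-01  4.000e-01 -1.377e+02] twist [0.001 0.001 0.001]
```

```bash
python3 -m pendant '[{"translation":[0,0,-15],"twist":[0,0,0],"grip":-1},{"translation":[0,0,-25],"twist":[0,0,0],"grip":-1},{"translation":[0,0,-25],"twist":[0,0,0],"grip":-1},{"translation":[0,0,-25],"twist":[0,0,0],"grip":-1},{"translation":[0,0,-25],"twist":[0,0,0],"grip":-1},{"translation":[0,0,-25],"twist":[0,0,0],"grip":-1},{"translation":[-4,-15,0],"twist":[0,0,0],"grip":-1},{"translation":[-10,-30,0],"twist":[0,0,0],"grip":-1},{"translation":[-14,-42,0],"twist":[0,0,0],"grip":-1},{"translation":[-14,-42,0],"twist":[0,0,0],"grip":-1}]'
python3 -m pendant '[{"translation":[-14,-42,0],"twist":[0,0,0],"grip":-1},{"translation":[-14,-42,0],"twist":[0,0,0],"grip":-1},{"translation":[-14,-42,0],"twist":[0,0,0],"grip":-1},{"translation":[-14,-42,0],"twist":[0,0,0],"grip":-1},{"translation":[-14,-42,0],"twist":[0,0,0],"grip":-1},{"translation":[-14,-42,0],"twist":[0,0,0],"grip":-1},{"translation":[-10,-35,0],"twist":[0,0,0],"grip":-1},{"translation":[0,0,0],"twist":[0,0,0],"grip":-1},{"translation":[0,0,0],"twist":[0,0,0],"grip":-1},{"translation":[0,0,0],"twist":[0,0,0],"grip":-1}]'
python3 -c "
from h import *
plan(.430,.420,.012,10)"
```

```text
t: 16.6
tool_pos: [0.5403, 0.1335, 0.1632]
orientation: [3.139, 0.081, 0.005]
force: [0.9, 0.3, -1.3]
opening: 0.0117
t: 17.6
tool_pos: [0.4088, 0.4344, 0.1534]
orientation: [3.136, 0.096, -0.013]
force: [-0.1, -0.3, -1.3]
opening: 0.012
t 17.6 q [7.280e-01 1.520e-01 1.541e+00 2.000e-03 1.457e+00 2.237e+00] p [0.4088 0.4344 0.1534] F [-0.1 -0.3 -1.3] open 0.012
[[0.998, 0.061, -0.008], [0.061, -0.998, -0.004], [-0.008, 0.003, -1.0]]
shift [ 21.5  15.2 141.3] twist [ 0.003  0.008 -0.113]
```

```bash
python3 -m pendant '[{"translation":[18,15,0],"twist":[0,0.008,-0.113],"grip":-1},{"translation":[0,0,10],"twist":[0,0,0],"grip":-1},{"translation":[0,0,25],"twist":[0,0,0],"grip":-1},{"translation":[0,0,25],"twist":[0,0,0],"grip":-1},{"translation":[0,0,25],"twist":[0,0,0],"grip":-1},{"translation":[0,0,20],"twist":[0,0,0],"grip":-1},{"translation":[0,0,15],"twist":[0,0,0],"grip":-1},{"translation":[0,0,5],"twist":[0,0,0],"grip":-1},{"translation":[0,0,0],"twist":[0,0,0],"grip":-1},{"translation":[0,0,0],"twist":[0,0,0],"grip":-1}]'
python3 -c "
from h import *
plan(.430,.420,.008,10)"
```

```text
t: 18.6
tool_pos: [0.4295, 0.4123, 0.0221]
orientation: [3.129, 0.241, -0.003]
force: [0.4, 0.8, -1.0]
opening: 0.012
t 18.6 q [ 6.800e-01  2.670e-01  1.660e+00 -2.000e-03  1.218e+00  2.098e+00] p [0.4295 0.4123 0.0221] F [ 0.4  0.8 -1. ] open 0.012
[[0.988, 0.153, -0.002], [0.153, -0.988, -0.003], [-0.002, 0.003, -1.0]]
shift [ 1.7 -7.6 14. ] twist [ 0.003  0.002 -0.021]
```

```bash
python3 -m pendant '[{"translation":[1,-7,0],"twist":[0,0,0],"grip":-1},{"translation":[0,0,7],"twist":[0,0,0],"grip":-1},{"translation":[0,0,7],"twist":[0,0,0],"grip":-1},{"translation":[0,0,0],"twist":[0,0,0],"grip":-1},{"translation":[0,0,0],"twist":[0,0,0],"grip":-0.5},{"translation":[0,0,0],"twist":[0,0,0],"grip":-0.355},{"translation":[0,0,0],"twist":[0,0,0],"grip":-0.355},{"translation":[0,0,-20],"twist":[0,0,0],"grip":-0.355},{"translation":[0,0,-40],"twist":[0,0,0],"grip":-0.355},{"translation":[0,0,-45],"twist":[0,0,0],"grip":-0.355}]'
python3 -c "
from h import *
plan(.600,-.083,.14,3.4)"
```

```text
t: 19.6
tool_pos: [0.427, 0.4184, 0.1107]
orientation: [3.125, 0.24, -0.013]
force: [1.3, 0.6, -0.1]
opening: 0.03
t 19.6 q [ 6.900e-01  1.900e-01  1.579e+00 -1.000e-03  1.385e+00  2.108e+00] p [0.427  0.4184 0.1107] F [ 1.3  0.6 -0.1] open 0.03
[[0.988, 0.153, -0.008], [0.153, -0.988, -0.008], [-0.009, 0.007, -1.0]]
shift [ 94.1 522.2 -26.6] twist [0.007 0.008 0.094]
```

```bash
python3 -m pendant '[{"translation":[0,0,-25],"twist":[0,0,0.094],"grip":-0.355},{"translation":[12,43,0],"twist":[0,0,0],"grip":-0.355},{"translation":[12,43,0],"twist":[0,0,0],"grip":-0.355},{"translation":[12,43,0],"twist":[0,0,0],"grip":-0.355},{"translation":[12,43,0],"twist":[0,0,0],"grip":-0.355},{"translation":[12,43,0],"twist":[0,0,0],"grip":-0.355},{"translation":[12,43,0],"twist":[0,0,0],"grip":-0.355},{"translation":[12,43,0],"twist":[0,0,0],"grip":-0.355},{"translation":[12,43,0],"twist":[0,0,0],"grip":-0.355},{"translation":[12,43,0],"twist":[0,0,0],"grip":-0.355}]'
python3 -m pendant '[{"translation":[12,43,0],"twist":[0,0,0],"grip":-0.355},{"translation":[12,43,0],"twist":[0,0,0],"grip":-0.355},{"translation":[10,30,0],"twist":[0,0,0],"grip":-0.355},{"translation":[0,0,0],"twist":[0,0,0],"grip":-0.355},{"translation":[0,0,25],"twist":[0,0,0],"grip":-0.355},{"translation":[0,0,25],"twist":[0,0,0],"grip":-0.355},{"translation":[0,0,25],"twist":[0,0,0],"grip":-0.355},{"translation":[0,0,0],"twist":[0,0,0],"grip":-0.355},{"translation":[0,0,0],"twist":[0,0,0],"grip":-0.355},{"translation":[0,0,0],"twist":[0,0,0],"grip":-0.355}]'
python3 -c "
from h import *
plan(.600,-.083,.012,3.4)"
```

```text
t: 20.6
tool_pos: [0.5666, 0.0344, 0.1528]
orientation: [-3.135, -0.102, -0.024]
force: [0.7, 0.1, 0.5]
opening: 0.0296
t: 21.6
tool_pos: [0.6137, -0.09, 0.0821]
orientation: [-3.138, -0.089, -0.038]
force: [-1.1, -1.0, 0.3]
opening: 0.0297
t 21.6 q [-0.234  0.237  1.579  0.009  1.303  1.278] p [ 0.6137 -0.09    0.0821] F [-1.1 -1.   0.3] open 0.0297
[[0.998, 0.057, 0.024], [0.057, -0.998, 0.003], [0.025, -0.002, -1.0]]
shift [-15.   -7.7  69.7] twist [-0.002 -0.025 -0.003]
```

```bash
python3 -m pendant '[{"translation":[-14,-7,0],"twist":[0,-0.025,0],"grip":-0.355},{"translation":[0,0,0],"twist":[0,0,0],"grip":-0.355},{"translation":[-1,0,15],"twist":[0,-0.004,0],"grip":-0.355},{"translation":[-1,0,15],"twist":[0,-0.004,0],"grip":-0.355},{"translation":[-1,0,10],"twist":[0,-0.004,0],"grip":-0.355},{"translation":[0,0,6],"twist":[0,-0.004,0],"grip":-0.355},{"translation":[0,0,0],"twist":[0,0,0],"grip":-0.355},{"translation":[0,0,0],"twist":[0,0,0],"grip":-0.355},{"translation":[0,0,0],"twist":[0,0,0],"grip":-0.355},{"translation":[0,0,0],"twist":[0,0,0],"grip":-0.355}]'
python3 -c "
from h import *
plan(.600,-.083,.012,3.4)"
```

```text
t: 22.6
tool_pos: [0.5965, -0.0833, 0.0351]
orientation: [-3.14, -0.09, 0.025]
force: [-1.1, 0.4, -0.1]
opening: 0.0301
t 22.6 q [-0.221  0.281  1.618 -0.004  1.258  1.294] p [ 0.5965 -0.0833  0.0351] F [-1.1  0.4 -0.1] open 0.0301
[[0.998, 0.057, -0.016], [0.057, -0.998, -0.0], [-0.016, -0.0, -1.0]]
shift [ 3.9 -0.1 23. ] twist [-0.001  0.016 -0.002]
```

```bash
python3 -m pendant '[{"translation":[3,0,0],"twist":[0,0.014,0],"grip":-0.355},{"translation":[0,0,8],"twist":[0,0,0],"grip":-0.355},{"translation":[0,0,8],"twist":[0,0,0],"grip":-0.355},{"translation":[0,0,7],"twist":[0,0,0],"grip":-0.355},{"translation":[0,0,0],"twist":[0,0,0],"grip":-0.355},{"translation":[0,0,0],"twist":[0,0,0],"grip":-0.8},{"translation":[0,0,0],"twist":[0,0,0],"grip":-1},{"translation":[0,0,0],"twist":[0,0,0],"grip":-1},{"translation":[0,0,0],"twist":[0,0,0],"grip":-1},{"translation":[0,0,0],"twist":[0,0,0],"grip":-1}]' 30
python3 -m pendant '[{"translation":[0,0,-15],"twist":[0,0,0],"grip":-1},{"translation":[0,0,-25],"twist":[0,0,0],"grip":-1},{"translation":[0,0,-25],"twist":[0,0,0],"grip":-1},{"translation":[0,0,-25],"twist":[0,0,0],"grip":-1},{"translation":[0,0,-25],"twist":[0,0,0],"grip":-1},{"translation":[0,0,-25],"twist":[0,0,0],"grip":-1},{"translation":[0,0,0],"twist":[0,0,0],"grip":-1},{"translation":[-10,-30,0],"twist":[0,0,0],"grip":-1},{"translation":[-14,-42,0],"twist":[0,0,0],"grip":-1},{"translation":[-14,-42,0],"twist":[0,0,0],"grip":-1}]'
python3 -c "
from h import *
plan(.442,.352,.15,3.4)"
```

```text
t: 23.6
tool_pos: [0.6002, -0.0832, 0.0106]
orientation: [-3.14, -0.09, -0.001]
force: [0.0, -0.3, -1.0]
opening: 0.012
t: 24.6
tool_pos: [0.556, 0.0259, 0.1619]
orientation: [3.138, 0.078, 0.008]
force: [0.0, 0.5, -1.6]
opening: 0.012
t 24.6 q [-0.044  0.026  1.659 -0.002  1.452  1.477] p [0.556  0.0259 0.1619] F [ 0.   0.5 -1.6] open 0.012
[[0.999, 0.049, 0.005], [0.049, -0.999, -0.002], [0.005, 0.003, -1.0]]
shift [ -97.8 -331.4   10.5] twist [ 0.003 -0.005 -0.01 ]
```

```bash
python3 -m pendant '[{"translation":[-12,-42,0],"twist":[0,0,0],"grip":-1},{"translation":[-12,-42,0],"twist":[0,0,0],"grip":-1},{"translation":[-12,-42,0],"twist":[0,0,0],"grip":-1},{"translation":[-12,-42,0],"twist":[0,0,0],"grip":-1},{"translation":[-12,-42,0],"twist":[0,0,0],"grip":-1},{"translation":[-12,-42,0],"twist":[0,0,0],"grip":-1},{"translation":[-12,-42,0],"twist":[0,0,0],"grip":-1},{"translation":[-8,-20,0],"twist":[0,0,0],"grip":-1},{"translation":[0,0,0],"twist":[0,0,-0.12],"grip":-1},{"translation":[0,0,0],"twist":[0,0,0],"grip":-1}]'
python3 -c "
from h import *
plan(.442,.352,.012,10)"
```

```text
t: 25.6
tool_pos: [0.4345, 0.3502, 0.1519]
orientation: [3.126, 0.277, -0.005]
force: [-0.0, -0.5, -1.1]
opening: 0.0114
t 25.6 q [ 0.588  0.047  1.656 -0.002  1.444  1.982] p [0.4345 0.3502 0.1519] F [-0.  -0.5 -1.1] open 0.0114
[[0.984, 0.176, -0.003], [0.176, -0.984, -0.004], [-0.004, 0.003, -1.0]]
shift [  8.2  -1.  139.9] twist [0.003 0.004 0.002]
```

```bash
python3 -m pendant '[{"translation":[5,0,15],"twist":[0,0,0],"grip":-1},{"translation":[0,0,25],"twist":[0,0,0],"grip":-1},{"translation":[0,0,25],"twist":[0,0,0],"grip":-1},{"translation":[0,0,25],"twist":[0,0,0],"grip":-1},{"translation":[0,0,20],"twist":[0,0,0],"grip":-1},{"translation":[0,0,15],"twist":[0,0,0],"grip":-1},{"translation":[0,-3,5],"twist":[0,0,0],"grip":-1},{"translation":[0,0,0],"twist":[0,0,0],"grip":-1},{"translation":[0,0,0],"twist":[0,0,0],"grip":-1},{"translation":[0,0,0],"twist":[0,0,0],"grip":-1}]'
python3 -c "
from h import *
plan(.442,.352,.008,10)"
```

```text
t: 26.6
tool_pos: [0.4404, 0.3459, 0.0079]
orientation: [3.126, 0.227, -0.012]
force: [-0.1, -0.4, -0.8]
opening: 0.0117
t 26.6 q [ 0.576  0.205  1.762 -0.003  1.184  2.003] p [0.4404 0.3459 0.0079] F [-0.1 -0.4 -0.8] open 0.0117
[[0.99, 0.144, -0.007], [0.144, -0.99, -0.008], [-0.008, 0.007, -1.0]]
shift [ 2.5 -5.8 -0.1] twist [ 0.007  0.008 -0.03 ]
```

```bash
python3 -m pendant '[{"translation":[0,0,0],"twist":[0,0,0],"grip":-0.5},{"translation":[0,0,0],"twist":[0,0,0],"grip":-0.355},{"translation":[0,0,0],"twist":[0,0,0],"grip":-0.355},{"translation":[0,0,-20],"twist":[0,0,0],"grip":-0.355},{"translation":[0,0,-40],"twist":[0,0,0],"grip":-0.355},{"translation":[0,0,-40],"twist":[0,0,0],"grip":-0.355},{"translation":[0,0,-45],"twist":[0,0,0],"grip":-0.355},{"translation":[0,20,0],"twist":[0,0,0],"grip":-0.14},{"translation":[0,40,0],"twist":[0,0,0],"grip":-0.14},{"translation":[0,45,0],"twist":[0,0,0],"grip":-0.14}]'
cat > fresh.py <<'E'
from h import *
import sys
def blobs(n,zf=.053,zb=.022):
    im,dep=robot.read_camera(n); C=cloud(n,dep); hsv=cv2.cvtColor(im,cv2.COLOR_RGB2HSV); H,S,V=hsv[...,0],hsv[...,1],hsv[...,2]
    for nm,m,z,am in (("foil",(H>12)&(H<35)&(S>110)&(V>60),zb,60),("spent",((H<8)|(H>172))&(S>110)&(C[...,2]>.025)&(V>50),zf,15)):
        m=m&(C[...,0]>.3)&(C[...,0]<.7)&(C[...,1]>-.55)&(C[...,1]<.5)
        k,l,s,c=cv2.connectedComponentsWithStats(cv2.morphologyEx(m.astype(np.uint8),cv2.MORPH_CLOSE,np.ones((3,3))))
        for i in range(1,k):
            if s[i,4]<am: continue
            v,u=np.where(l==i); zz=z+(.010 if (C[v,u,2].max()>.058) else 0); P=onz(n,np.c_[u,v],zz)
            r=cv2.minAreaRect((P[:,:2]*1000).astype(np.float32)); a=r[2]+(90 if r[1][1]>r[1][0] else 0); a=(a+90)%180-90
            print(n,nm,"px",c[i].round(),s[i,4],"xy",np.round(r[0],1),"size",np.round(r[1],1),"yaw",round(a,1),"zmax",C[v,u,2].max().round(3))
    return im
im=blobs(sys.argv[1])
if len(sys.argv)>2:
    b=list(map(int,sys.argv[3].split(","))); cv2.imwrite(f"pics/{sys.argv[2]}.png",cv2.resize(im[b[1]:b[3],b[0]:b[2],::-1],None,fx=4,fy=4,interpolation=cv2.INTER_CUBIC))
E
python3 fresh.py top t2 60,110,250,240; python3 fresh.py scene; python3 -c "
from h import *
plan(.445,-.255,.15,10.7)"
```

```text
t: 27.6
tool_pos: [0.4589, 0.247, 0.1666]
orientation: [3.132, 0.238, 0.007]
force: [0.4, -0.9, 0.5]
opening: 0.04
top foil px [372. 180.] 214 xy [ 491.7 -418.1] size [23.3 85.4] yaw -0.1 zmax 1.601
top foil px [329. 192.] 426 xy [ 453.2 -282.5] size [93.5 84.6] yaw 9.9 zmax 1.601
top spent px [132. 197.] 15 xy [425.5 359. ] size [ 5.1 26.2] yaw -82.1 zmax 0.572
top spent px [143. 210.] 58 xy [378.8 325. ] size [51.4 96.5] yaw -42.8 zmax 1.601
scene foil px [145. 149.] 170 xy [ 498.1 -423.6] size [45.5 81.4] yaw -2.1 zmax 0.904
scene foil px [183. 164.] 360 xy [ 452.8 -284.5] size [85.3 90.2] yaw -73.3 zmax 0.057
scene spent px [360. 209.] 18 xy [253.9 251.5] size [18.1 23. ] yaw -3.1 zmax 0.317
scene spent px [355. 217.] 17 xy [287.  256.7] size [13.8 23.8] yaw -74.3 zmax 0.31
scene spent px [374. 221.] 22 xy [261.6 302.8] size [57.4  4.1] yaw 8.1 zmax 0.317
scene spent px [355. 305.] 248 xy [452.8 388.4] size [158.1 143.6] yaw 10.1 zmax 0.033
scene spent px [384. 274.] 108 xy [380.8 396.1] size [150.4  62. ] yaw 71.1 zmax 0.032
scene spent px [353. 278.] 69 xy [452.  348.4] size [51.   9.5] yaw 8.9 zmax 0.059
scene spent px [381. 295.] 91 xy [443.3 424.3] size [51. 12.] yaw 6.7 zmax 0.06
t 27.7 q [ 0.391 -0.074  1.75  -0.004  1.464  1.816] p [0.4595 0.2431 0.1659] F [0.3 1.  0.8] open 0.0398
[[0.989, 0.146, 0.003], [0.146, -0.989, -0.003], [0.003, 0.003, -1.0]]
shift [-86.9 490.6  17.3] twist [ 0.004 -0.003 -0.041]
```

View pics/t2.png

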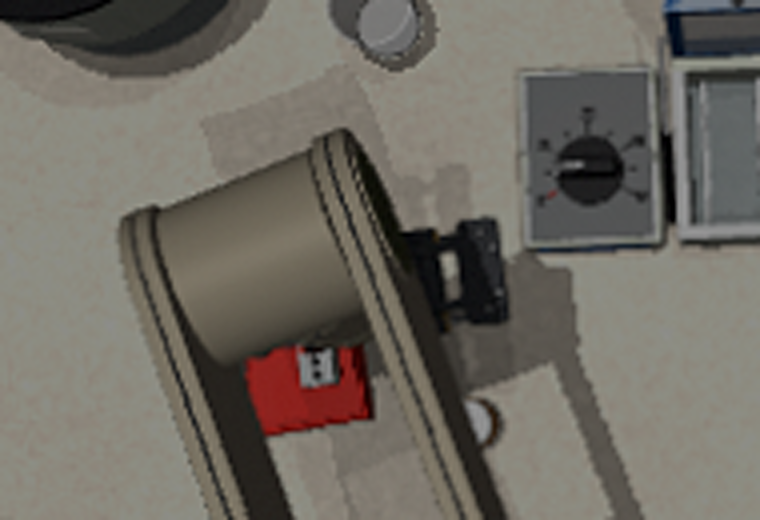

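The top crop shows one cartridge end in the tray (318,365), the rest hidden by the arm; the scene blobs give both spent fins inside the tray. Two fresh cartridges have merged into one blob, so one may have been knocked. Look closer.

```bash
python3 fresh.py top t3 290,110,410,220 >/dev/null
python3 - <<'E'
from h import *
b,e=robot.read_camera("top"); C=cloud("top",e); hsv=cv2.cvtColor(b,cv2.COLOR_RGB2HSV); H,S,V=hsv[...,0],hsv[...,1],hsv[...,2]
m=(C[...,2]>.038)&(C[...,2]<.07)&(H>12)&(H<40)&(S>90)&(C[...,1]<-.2)&(C[...,1]>-.5)&(C[...,0]<.6)
k,l,s,c=cv2.connectedComponentsWithStats(m.astype(np.uint8))
for i in range(1,k):
    if s[i,4]<12: continue
    v,u=np.where(l==i); P=onz("top",np.c_[u,v],.053); r=cv2.minAreaRect((P[:,:2]*1000).astype(np.float32)); a=r[2]+(90 if r[1][1]>r[1][0] else 0)
    print(c[i].round(1),s[i,4],np.round(r[0],1),np.round(r[1],1),round((a+90)%180-90,1))
E
```

```text
[374.1 179.3] 60 [ 493.3 -417.6] [13.1 38.9] -0.1
[337.  188.8] 59 [ 459.9 -296.9] [14.9 41.4] -13.9
[323.7 194. ] 53 [ 442.9 -254.5] [39.4 13.2] 9.9
```

View pics/t3.png

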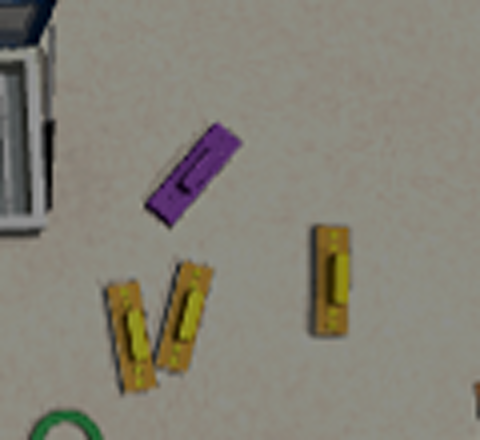

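The crop shows three fresh cartridges at (131,337), (187,315) and (332,280), with the purple look-alike at (195,175) to be left alone. The middle fresh one was knocked to (460,-297) mm. Take the one at (443,-254) first.

```bash
python3 -m pendant '[{"translation":[-8,20,0],"twist":[0,0,-0.04],"grip":-0.48},{"translation":[-10,48,0],"twist":[0,0,0],"grip":-0.48},{"translation":[-10,48,0],"twist":[0,0,0],"grip":-0.48},{"translation":[-10,48,0],"twist":[0,0,0],"grip":-0.48},{"translation":[-10,48,0],"twist":[0,0,0],"grip":-0.48},{"translation":[-10,48,0],"twist":[0,0,0],"grip":-0.48},{"translation":[-10,48,0],"twist":[0,0,0],"grip":-0.48},{"translation":[-10,48,0],"twist":[0,0,0],"grip":-0.48},{"translation":[-10,48,0],"twist":[0,0,0],"grip":-0.48},{"translation":[-10,48,0],"twist":[0,0,0],"grip":-0.48}]'
python3 -c "
from h import *
plan(.443,-.2545,.05,10)"
```

```text
t: 28.8
tool_pos: [0.4533, -0.2156, 0.1664]
orientation: [-3.121, -0.334, -0.015]
force: [0.9, 0.2, -0.0]
opening: 0.024
t 28.8 q [-0.553 -0.13   1.801  0.008  1.465  0.804] p [ 0.4533 -0.2156  0.1664] F [ 0.9  0.2 -0. ] open 0.024
[[0.977, 0.212, 0.009], [0.212, -0.977, 0.004], [0.01, -0.002, -1.0]]
shift [-19.4  36.1 116.2] twist [-0.002 -0.01   0.039]
```

```bash
python3 -m pendant '[{"translation":[-19,36,0],"twist":[0,-0.01,0.039],"grip":-0.48},{"translation":[0,0,0],"twist":[0,0,0],"grip":-0.48},{"translation":[-1,0,25],"twist":[0,-0.003,0],"grip":-0.48},{"translation":[-1,0,25],"twist":[0,-0.003,0],"grip":-0.48},{"translation":[-1,0,25],"twist":[0,-0.003,0],"grip":-0.48},{"translation":[-1,0,25],"twist":[0,-0.003,0],"grip":-0.48},{"translation":[0,0,14],"twist":[0,0,0],"grip":-0.48},{"translation":[0,0,0],"twist":[0,0,0],"grip":-0.48},{"translation":[0,0,0],"twist":[0,0,0],"grip":-0.48},{"translation":[0,0,0],"twist":[0,0,0],"grip":-0.48}]'
python3 -c "
from h import *
plan(.443,-.2545,.002,10)"
```

```text
t: 29.8
tool_pos: [0.446, -0.2537, 0.0512]
orientation: [-3.128, -0.28, 0.01]
force: [-0.3, -0.3, -0.4]
opening: 0.024
t 29.8 q [-0.614  0.022  1.874 -0.004  1.252  0.779] p [ 0.446  -0.2537  0.0512] F [-0.3 -0.3 -0.4] open 0.024
[[0.984, 0.178, -0.007], [0.178, -0.984, 0.0], [-0.006, -0.001, -1.0]]
shift [-2.8  0.3 49.2] twist [-0.001  0.006  0.004]
```

```bash
python3 -m pendant '[{"translation":[-3,0,8],"twist":[0,0.006,0],"grip":-0.48},{"translation":[0,0,12],"twist":[0,0,0],"grip":-0.48},{"translation":[0,0,12],"twist":[0,0,0],"grip":-0.48},{"translation":[0,0,10],"twist":[0,0,0],"grip":-0.48},{"translation":[0,0,6],"twist":[0,0,0],"grip":-0.48},{"translation":[0,0,0],"twist":[0,0,0],"grip":-0.48},{"translation":[0,0,0],"twist":[0,0,0],"grip":-0.9},{"translation":[0,0,0],"twist":[0,0,0],"grip":-1},{"translation":[0,0,0],"twist":[0,0,0],"grip":-1},{"translation":[0,0,0],"twist":[0,0,0],"grip":-1}]' 30
python3 -m pendant '[{"translation":[0,0,-20],"twist":[0,0,0],"grip":-1},{"translation":[0,0,-30],"twist":[0,0,0],"grip":-1},{"translation":[0,0,-30],"twist":[0,0,0],"grip":-1},{"translation":[0,0,-30],"twist":[0,0,0],"grip":-1},{"translation":[0,0,-20],"twist":[0,0,0],"grip":-1},{"translation":[0,0,0],"twist":[0,0,0.11],"grip":-1},{"translation":[10,-20,0],"twist":[0,0,0],"grip":-1},{"translation":[20,-30,0],"twist":[0,0,0],"grip":-1},{"translation":[20,-30,0],"twist":[0,0,0],"grip":-1},{"translation":[0,0,0],"twist":[0,0,0],"grip":-1}]'
python3 -c "
from h import *
plan(.5927,-.0389,.1,3.4)"
```

```text
t: 30.8
tool_pos: [0.4445, -0.2558, 0.0017]
orientation: [3.127, 0.279, 0.005]
force: [-0.5, 0.8, -1.2]
opening: 0.0117
t: 31.8
tool_pos: [0.4901, -0.1709, 0.1396]
orientation: [3.137, 0.094, 0.011]
force: [-0.1, -0.8, -1.8]
opening: 0.0117
t 31.8 q [-0.434 -0.065  1.789  0.     1.409  1.077] p [ 0.4901 -0.1709  0.1396] F [-0.1 -0.8 -1.8] open 0.0117
[[0.998, 0.06, 0.007], [0.06, -0.998, -0.003], [0.007, 0.003, -1.0]]
shift [ 110.  -125.8   40. ] twist [ 0.003 -0.007  0.   ]
```

```bash
python3 -m pendant '[{"translation":[18,-21,0],"twist":[0,-0.007,0],"grip":-1},{"translation":[25,-28,0],"twist":[0,0,0],"grip":-1},{"translation":[25,-28,0],"twist":[0,0,0],"grip":-1},{"translation":[25,-28,0],"twist":[0,0,0],"grip":-1},{"translation":[10,-14,0],"twist":[0,0,0],"grip":-1},{"translation":[0,0,0],"twist":[0,0,0],"grip":-1},{"translation":[0,0,15],"twist":[0,0,0],"grip":-1},{"translation":[0,0,15],"twist":[0,0,0],"grip":-1},{"translation":[0,0,10],"twist":[0,0,0],"grip":-1},{"translation":[0,0,0],"twist":[0,0,0],"grip":-1}]'
python3 -c "
from h import *
plan(.5927,-.0389,.05,3.4)"
```

```text
t: 32.8
tool_pos: [0.5852, -0.0482, 0.0948]
orientation: [3.133, 0.09, -0.006]
force: [-0.6, 0.6, -1.8]
opening: 0.0119
t 32.8 q [-0.164  0.167  1.634 -0.008  1.343  1.351] p [ 0.5852 -0.0482  0.0948] F [-0.6  0.6 -1.8] open 0.0119
[[0.998, 0.057, -0.003], [0.057, -0.998, -0.007], [-0.004, 0.007, -1.0]]
shift [ 8.2 -9.2 44.7] twist [ 0.007  0.004 -0.002]
```

```bash
python3 -m pendant '[{"translation":[5,-5,0],"twist":[0.007,0.004,0],"grip":-1},{"translation":[3,-4,0],"twist":[0,0,0],"grip":-1},{"translation":[0,0,10],"twist":[0,0,0],"grip":-1},{"translation":[0,0,15],"twist":[0,0,0],"grip":-1},{"translation":[0,0,15],"twist":[0,0,0],"grip":-1},{"translation":[0,0,10],"twist":[0,0,0],"grip":-1},{"translation":[0,0,5],"twist":[0,0,0],"grip":-1},{"translation":[0,0,0],"twist":[0,0,0],"grip":-1},{"translation":[0,0,0],"twist":[0,0,0],"grip":-1},{"translation":[0,0,0],"twist":[0,0,0],"grip":-1}]'
python3 -c "
from h import *
plan(.5927,-.0389,.012,3.4)"
```

```text
t: 33.8
tool_pos: [0.5922, -0.0391, 0.0339]
orientation: [-3.14, -0.087, 0.002]
force: [-0.4, -0.6, -1.3]
opening: 0.0115
t 33.8 q [-0.153  0.246  1.662  0.     1.235  1.362] p [ 0.5922 -0.0391  0.0339] F [-0.4 -0.6 -1.3] open 0.0115
[[0.998, 0.056, -0.001], [0.056, -0.998, 0.001], [-0.001, -0.001, -1.0]]
shift [ 0.5 -0.1 21.9] twist [-0.001  0.001 -0.004]
```

```bash
python3 -m pendant '[{"translation":[0,0,8],"twist":[0,0,0],"grip":-1},{"translation":[0,0,8],"twist":[0,0,0],"grip":-1},{"translation":[0,0,6],"twist":[0,0,0],"grip":-1},{"translation":[0,0,0],"twist":[0,0,0],"grip":-1},{"translation":[0,0,0],"twist":[0,0,0],"grip":-0.6},{"translation":[0,0,0],"twist":[0,0,0],"grip":-0.48},{"translation":[0,0,0],"twist":[0,0,0],"grip":-0.48},{"translation":[0,0,-20],"twist":[0,0,0],"grip":-0.48},{"translation":[0,0,-30],"twist":[0,0,0],"grip":-0.48},{"translation":[0,0,-40],"twist":[0,0,0],"grip":-0.48}]'
python3 -m pendant '[{"translation":[0,0,-20],"twist":[0,0,0],"grip":-0.48},{"translation":[-15,25,0],"twist":[0,0,0.1],"grip":-0.48},{"translation":[-20,35,0],"twist":[0,0,0.1],"grip":-0.48},{"translation":[-20,35,0],"twist":[0,0,0.1],"grip":-0.48},{"translation":[-20,35,0],"twist":[0,0,0],"grip":-0.48},{"translation":[-20,35,0],"twist":[0,0,0],"grip":-0.48},{"translation":[-10,35,0],"twist":[0,0,0],"grip":-0.48},{"translation":[-10,35,0],"twist":[0,0,0],"grip":-0.48},{"translation":[0,0,0],"twist":[0,0,0],"grip":-0.48},{"translation":[0,0,0],"twist":[0,0,0],"grip":-0.48}]'
python3 fresh.py scene; python3 -c "
from h import *
plan(.460,-.297,.05,-14)"
```

```text
t: 34.8
tool_pos: [0.5887, -0.0387, 0.0976]
orientation: [-3.138, -0.087, 0.015]
force: [0.1, -1.2, -0.3]
opening: 0.0239
t: 35.8
tool_pos: [0.4387, -0.2597, 0.1332]
orientation: [3.112, -0.399, 0.025]
force: [0.8, 0.7, -0.6]
opening: 0.0241
scene foil px [145. 149.] 169 xy [ 493.4 -432.8] size [82.7 44.8] yaw 0.1 zmax 0.055
scene foil px [177. 162.] 178 xy [ 457.4 -310.5] size [44.5 83.2] yaw -12.9 zmax 0.055
scene foil px [207. 227.] 144 xy [575.3 -44.8] size [48.9 33.2] yaw 3.9 zmax 0.065
scene spent px [364. 294.] 359 xy [451.7 388.1] size [157.5 143.3] yaw 10.2 zmax 0.034
scene spent px [353. 278.] 70 xy [452.  348.4] size [51.   9.5] yaw 8.9 zmax 0.059
scene spent px [381. 295.] 93 xy [443.3 424.3] size [51. 12.] yaw 6.7 zmax 0.904
t 35.85 q [-0.637 -0.095  1.83   0.004  1.39   1.187] p [ 0.4389 -0.2595  0.1332] F [ 0.4 -0.6  0.7] open 0.0243
[[0.968, -0.251, 0.015], [-0.251, -0.968, -0.007], [0.016, 0.003, -1.0]]
shift [28.5 30.7 83.8] twist [ 0.003 -0.016 -0.01 ]
```

```bash
python3 -m pendant '[{"translation":[27,31,0],"twist":[0,-0.016,-0.01],"grip":-0.48},{"translation":[0,0,0],"twist":[0,0,0],"grip":-0.48},{"translation":[-1,0,20],"twist":[0,-0.003,0],"grip":-0.48},{"translation":[-1,0,25],"twist":[0,-0.003,0],"grip":-0.48},{"translation":[-1,0,25],"twist":[0,-0.003,0],"grip":-0.48},{"translation":[0,0,10],"twist":[0,0,0],"grip":-0.48},{"translation":[0,0,0],"twist":[0,0,0],"grip":-0.48},{"translation":[0,0,0],"twist":[0,0,0],"grip":-0.48},{"translation":[0,0,0],"twist":[0,0,0],"grip":-0.48},{"translation":[0,0,0],"twist":[0,0,0],"grip":-0.48}]'
python3 -c "
from h import *
plan(.460,-.297,.002,-14)"
```

```text
t: 36.85
tool_pos: [0.4599, -0.287, 0.0519]
orientation: [-3.119, 0.364, 0.015]
force: [-0.1, -0.1, 0.3]
opening: 0.0242
t 36.85 q [-0.65   0.102  1.789 -0.004  1.26   1.155] p [ 0.4599 -0.287   0.0519] F [-0.1 -0.1  0.3] open 0.0242
[[0.973, -0.23, -0.01], [-0.23, -0.973, 0.003], [-0.01, -0.0, -1.0]]
shift [ 2.9  9.7 49.9] twist [-0.     0.01   0.012]
```

```bash
python3 -m pendant '[{"translation":[2,9.5,0],"twist":[0,0.01,0.012],"grip":-0.48},{"translation":[0,0,12],"twist":[0,0,0],"grip":-0.48},{"translation":[0,0,14],"twist":[0,0,0],"grip":-0.48},{"translation":[0,0,14],"twist":[0,0,0],"grip":-0.48},{"translation":[0,0,8],"twist":[0,0,0],"grip":-0.48},{"translation":[0,0,0],"twist":[0,0,0],"grip":-0.48},{"translation":[0,0,0],"twist":[0,0,0],"grip":-0.9},{"translation":[0,0,0],"twist":[0,0,0],"grip":-1},{"translation":[0,0,0],"twist":[0,0,0],"grip":-1},{"translation":[0,0,0],"twist":[0,0,0],"grip":-1}]' 30
python3 -m pendant '[{"translation":[0,0,-20],"twist":[0,0,0],"grip":-1},{"translation":[0,0,-30],"twist":[0,0,0],"grip":-1},{"translation":[0,0,-30],"twist":[0,0,0],"grip":-1},{"translation":[0,0,-30],"twist":[0,0,0],"grip":-1},{"translation":[0,0,-20],"twist":[0,0,-0.1],"grip":-1},{"translation":[0,0,0],"twist":[0,0,-0.1],"grip":-1},{"translation":[10,-20,0],"twist":[0,0,-0.1],"grip":-1},{"translation":[20,-40,0],"twist":[0,0,0],"grip":-1},{"translation":[20,-40,0],"twist":[0,0,0],"grip":-1},{"translation":[0,0,0],"twist":[0,0,0],"grip":-1}]'
python3 -c "
from h import *
plan(.5953,-.0839,.1,3.4)"
```

```text
t: 37.85
tool_pos: [0.4598, -0.2983, 0.0005]
orientation: [3.117, -0.386, 0.003]
force: [0.0, -0.4, -1.8]
opening: 0.0117
t: 38.85
tool_pos: [0.5076, -0.1949, 0.14]
orientation: [3.136, 0.099, 0.012]
force: [-0.2, -0.6, -1.3]
opening: 0.0119
t 38.85 q [-4.610e-01  1.000e-03  1.724e+00 -0.000e+00  1.407e+00  1.047e+00] p [ 0.5076 -0.1949  0.14  ] F [-0.2 -0.6 -1.3] open 0.0119
[[0.998, 0.063, 0.008], [0.063, -0.998, -0.004], [0.007, 0.005, -1.0]]
shift [  94.2 -105.4   40.2] twist [ 0.005 -0.007  0.004]
```

```bash
python3 -m pendant '[{"translation":[18,-21,0],"twist":[0.005,-0.007,0.004],"grip":-1},{"translation":[25,-28,0],"twist":[0,0,0],"grip":-1},{"translation":[25,-28,0],"twist":[0,0,0],"grip":-1},{"translation":[24,-26,0],"twist":[0,0,0],"grip":-1},{"translation":[0,0,0],"twist":[0,0,0],"grip":-1},{"translation":[0,0,15],"twist":[0,0,0],"grip":-1},{"translation":[0,0,15],"twist":[0,0,0],"grip":-1},{"translation":[0,0,10],"twist":[0,0,0],"grip":-1},{"translation":[0,0,0],"twist":[0,0,0],"grip":-1},{"translation":[0,0,0],"twist":[0,0,0],"grip":-1}]'
python3 -c "
from h import *
plan(.5953,-.0839,.05,3.4)"
```

```text
t: 39.85
tool_pos: [0.5934, -0.088, 0.0964]
orientation: [3.137, 0.089, -0.001]
force: [0.8, -0.2, -0.4]
opening: 0.0115
t 39.85 q [-0.231  0.196  1.598 -0.003  1.347  1.284] p [ 0.5934 -0.088   0.0964] F [ 0.8 -0.2 -0.4] open 0.0115
[[0.998, 0.057, -0.001], [0.057, -0.998, -0.003], [-0.001, 0.003, -1.0]]
shift [ 2.1 -4.1 46.4] twist [ 0.003  0.001 -0.003]
```

```bash
python3 -m pendant '[{"translation":[1,-2,0],"twist":[0.003,0,0],"grip":-1},{"translation":[1,-2,0],"twist":[0,0,0],"grip":-1},{"translation":[0,0,10],"twist":[0,0,0],"grip":-1},{"translation":[0,0,15],"twist":[0,0,0],"grip":-1},{"translation":[0,0,15],"twist":[0,0,0],"grip":-1},{"translation":[0,0,10],"twist":[0,0,0],"grip":-1},{"translation":[0,0,5],"twist":[0,0,0],"grip":-1},{"translation":[0,0,0],"twist":[0,0,0],"grip":-1},{"translation":[0,0,0],"twist":[0,0,0],"grip":-1},{"translation":[0,0,0],"twist":[0,0,0],"grip":-1}]'
python3 -c "
from h import *
plan(.5953,-.0839,.011,3.4)"
```

```text
t: 40.85
tool_pos: [0.5947, -0.0843, 0.0364]
orientation: [-3.14, -0.087, 0.002]
force: [0.3, 1.2, -0.9]
opening: 0.0118
t 40.85 q [-0.226  0.261  1.639  0.     1.243  1.289] p [ 0.5947 -0.0843  0.0364] F [ 0.3  1.2 -0.9] open 0.0118
[[0.998, 0.056, -0.001], [0.056, -0.998, 0.0], [-0.001, -0.001, -1.0]]
shift [ 0.6 -0.3 25.4] twist [-0.001  0.001 -0.004]
```

```bash
python3 -m pendant '[{"translation":[0,0,9],"twist":[0,0,0],"grip":-1},{"translation":[0,0,9],"twist":[0,0,0],"grip":-1},{"translation":[0,0,7],"twist":[0,0,0],"grip":-1},{"translation":[0,0,0],"twist":[0,0,0],"grip":-1},{"translation":[0,0,0],"twist":[0,0,0],"grip":-0.6},{"translation":[0,0,0],"twist":[0,0,0],"grip":-0.48},{"translation":[0,0,0],"twist":[0,0,0],"grip":-0.48},{"translation":[0,0,-20],"twist":[0,0,0],"grip":-0.48},{"translation":[0,0,-30],"twist":[0,0,0],"grip":-0.48},{"translation":[0,0,-40],"twist":[0,0,0],"grip":-0.48}]'
python3 -m pendant '[{"translation":[0,0,-20],"twist":[0,0,0],"grip":-0.14},{"translation":[-15,25,0],"twist":[0,0,0.06],"grip":-0.14},{"translation":[-15,40,0],"twist":[0,0,0],"grip":-0.14},{"translation":[-15,40,0],"twist":[0,0,0],"grip":-0.14},{"translation":[-15,40,0],"twist":[0,0,0],"grip":-0.14},{"translation":[-15,40,0],"twist":[0,0,0],"grip":-0.14},{"translation":[-12,40,0],"twist":[0,0,0],"grip":-0.14},{"translation":[-12,40,0],"twist":[0,0,0],"grip":-0.14},{"translation":[-12,35,0],"twist":[0,0,0],"grip":-0.14},{"translation":[0,0,0],"twist":[0,0,0],"grip":-0.14}]'
python3 -c "
from h import *
plan(.4933,-.4176,.05,0)"; python3 fresh.py scene | grep foil
```

```text
t: 41.85
tool_pos: [0.5912, -0.0835, 0.0966]
orientation: [-3.138, -0.087, 0.016]
force: [0.7, 0.2, -0.2]
opening: 0.0243
t: 42.85
tool_pos: [0.4851, -0.3968, 0.1341]
orientation: [3.134, -0.003, 0.023]
force: [-0.4, 1.2, -0.1]
opening: 0.0397
t 42.85 q [-0.77   0.219  1.502  0.004  1.405  0.802] p [ 0.4851 -0.3968  0.1341] F [-0.4  1.2 -0.1] open 0.0397
[[1.0, -0.002, 0.015], [-0.002, -1.0, -0.008], [0.015, 0.008, -1.0]]
shift [ 7.  20.1 84.4] twist [ 0.008 -0.015 -0.002]
scene foil px [145. 149.] 163 xy [ 492.6 -433. ] size [83.4 43.6] yaw 1.1 zmax 0.057
scene foil px [201. 223.] 285 xy [576.9 -67.8] size [48.9 79.3] yaw -86.1 zmax 0.067
```

```bash
python3 -m pendant '[{"translation":[5,20,0],"twist":[0.008,-0.015,0],"grip":-0.14},{"translation":[0,0,0],"twist":[0,0,0],"grip":-0.14},{"translation":[-1,0,20],"twist":[0,-0.003,0],"grip":-0.14},{"translation":[-1,0,25],"twist":[0,-0.003,0],"grip":-0.14},{"translation":[-1,0,25],"twist":[0,-0.003,0],"grip":-0.14},{"translation":[0,0,10],"twist":[0,0,0],"grip":-0.14},{"translation":[0,0,0],"twist":[0,0,0],"grip":-0.14},{"translation":[0,0,0],"twist":[0,0,0],"grip":-0.14},{"translation":[0,0,0],"twist":[0,0,0],"grip":-0.14},{"translation":[0,0,0],"twist":[0,0,0],"grip":-0.14}]'
python3 -c "
from h import *
plan(.4933,-.4176,.001,0)"
```

```text
t: 43.9
tool_pos: [0.4948, -0.4069, 0.0581]
orientation: [3.141, 0.01, -0.003]
force: [0.1, -0.3, 0.5]
opening: 0.0399
t 43.9 q [-0.767  0.338  1.503 -0.002  1.302  0.798] p [ 0.4948 -0.4069  0.0581] F [ 0.1 -0.3  0.5] open 0.0399
[[1.0, 0.006, -0.002], [0.006, -1.0, -0.0], [-0.002, 0.0, -1.0]]
shift [-1.5 10.6 57.2] twist [0.    0.002 0.006]
```

```bash
python3 -m pendant '[{"translation":[-1,10,0],"twist":[0,0,0],"grip":-0.14},{"translation":[0,0,17],"twist":[0,0,0],"grip":-0.14},{"translation":[0,0,16],"twist":[0,0,0],"grip":-0.14},{"translation":[0,0,14],"twist":[0,0,0],"grip":-0.14},{"translation":[0,0,8],"twist":[0,0,0],"grip":-0.14},{"translation":[0,0,0],"twist":[0,0,0],"grip":-0.14},{"translation":[0,0,0],"twist":[0,0,0],"grip":-0.9},{"translation":[0,0,0],"twist":[0,0,0],"grip":-1},{"translation":[0,0,0],"twist":[0,0,0],"grip":-1},{"translation":[0,0,0],"twist":[0,0,0],"grip":-1}]' 30
python3 -m pendant '[{"translation":[0,0,-20],"twist":[0,0,0],"grip":-1},{"translation":[0,0,-30],"twist":[0,0,0],"grip":-1},{"translation":[0,0,-30],"twist":[0,0,0],"grip":-1},{"translation":[0,0,-30],"twist":[0,0,0],"grip":-1},{"translation":[0,0,-20],"twist":[0,0,-0.06],"grip":-1},{"translation":[0,0,0],"twist":[0,0,0],"grip":-1},{"translation":[5,-20,0],"twist":[0,0,0],"grip":-1},{"translation":[10,-40,0],"twist":[0,0,0],"grip":-1},{"translation":[10,-40,0],"twist":[0,0,0],"grip":-1},{"translation":[10,-40,0],"twist":[0,0,0],"grip":-1}]'
python3 -c "
from h import *
plan(.598,-.1288,.1,3.4)"
```

```text
t: 44.9
tool_pos: [0.4941, -0.4192, -0.0004]
orientation: [3.14, 0.008, -0.001]
force: [-0.3, 0.6, -1.9]
opening: 0.0205
t: 45.9
tool_pos: [0.518, -0.2766, 0.1302]
orientation: [3.139, 0.082, -0.005]
force: [1.2, -0.1, -0.7]
opening: 0.0207
t 45.9 q [-0.576  0.136  1.601 -0.003  1.406  0.943] p [ 0.518  -0.2766  0.1302] F [ 1.2 -0.1 -0.7] open 0.0207
[[0.999, 0.052, -0.003], [0.052, -0.999, -0.001], [-0.003, 0.001, -1.0]]
shift [  87.8 -143.4   29.8] twist [ 0.001  0.003 -0.007]
```

The opening is 20 mm, not 12, so check before going on.

Run:
```python
from h import *
st(); a,d=shot("scene","s5",(110,60,280,260),4)
b,e=shot("top"); S=cloud("scene",d); hsv=cv2.cvtColor(a,cv2.COLOR_RGB2HSV)
m=(hsv[...,0]>12)&(hsv[...,0]<35)&(hsv[...,1]>110)&(S[...,0]<.6)&(S[...,1]<-.2)&(S[...,0]>.3)
print(m.sum(), np.percentile(S[m],[5,50,95],axis=0).round(3) if m.any() else "")
```

```text
t 45.9 q [-0.576  0.136  1.601 -0.003  1.406  0.943] p [ 0.518  -0.2766  0.1302] F [ 1.2 -0.1 -0.7] open 0.0207
[[0.999, 0.052, -0.003], [0.052, -0.999, -0.001], [-0.003, 0.001, -1.0]]
1670 [[ 0.496 -1.208 -0.166]
 [ 0.56  -1.114 -0.025]
 [ 0.596 -0.272  0.219]]
```

View pics/s5.png

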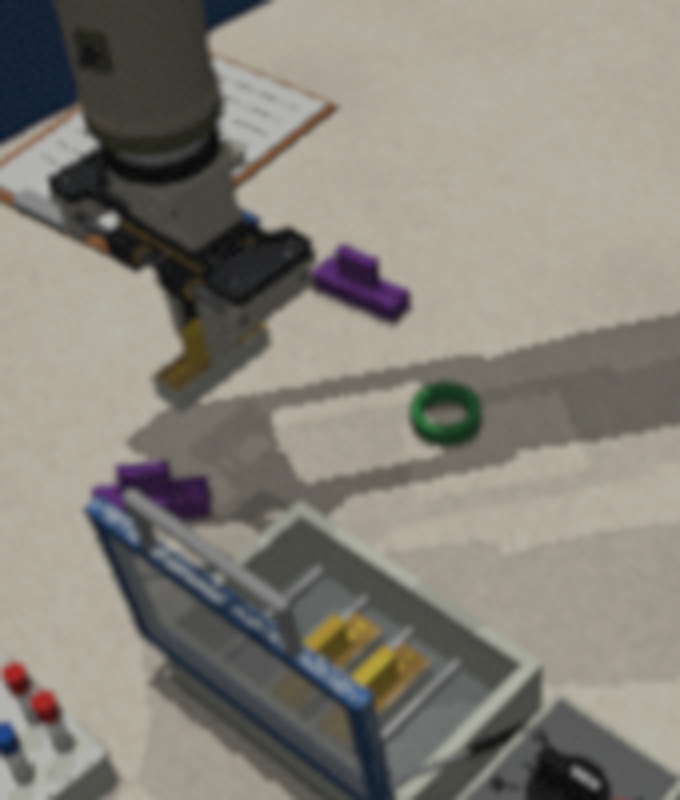

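Run:
```python
from h import *
s=robot.read_state(); a,d=shot("scene","s6",(140,115,185,168),11); S=cloud("scene",d); p=np.array(s["tool_pos"]); M=R.from_rotvec(s["orientation"]).as_matrix()
L=(S-p)@M*1000; hsv=cv2.cvtColor(a,cv2.COLOR_RGB2HSV)
near=(np.linalg.norm(L,axis=2)<70)
yel=near&(hsv[...,0]>15)&(hsv[...,0]<35)&(hsv[...,1]>110)
for lo in range(-45,15,5):
    k=L[near&(L[...,2]>=lo)&(L[...,2]<lo+5)]; y=L[yel&(L[...,2]>=lo)&(L[...,2]<lo+5)]
    f=lambda q:np.round(np.percentile(q,[5,50,95],axis=0)[:,:2],0).tolist() if len(q) else ""
    print(lo,len(k),f(k),"Y",len(y),f(y))
low=L[near&(L[...,2]>-22)]; print(cv2.minAreaRect(low[:,:2].astype(np.float32)))
```

```text
-45 21 [[-1.0, -26.0], [9.0, -11.0], [19.0, 21.0]] Y 8 [[9.0, -12.0], [15.0, -11.0], [19.0, -7.0]]
-40 19 [[-7.0, -27.0], [9.0, -23.0], [19.0, -4.0]] Y 6 [[12.0, -11.0], [17.0, -8.0], [19.0, -5.0]]
-35 15 [[2.0, -24.0], [10.0, -10.0], [21.0, 20.0]] Y 8 [[9.0, -13.0], [18.0, -10.0], [20.0, -5.0]]
-30 34 [[8.0, -18.0], [24.0, -4.0], [42.0, 6.0]] Y 19 [[11.0, -12.0], [25.0, -7.0], [38.0, 0.0]]
-25 88 [[-34.0, -19.0], [26.0, -13.0], [44.0, 8.0]] Y 29 [[12.0, -13.0], [28.0, -7.0], [40.0, 3.0]]
-20 41 [[-40.0, -19.0], [13.0, -17.0], [45.0, -3.0]] Y 0 
-15 30 [[-39.0, -18.0], [9.0, -16.0], [45.0, -1.0]] Y 0 
-10 46 [[-38.0, -18.0], [10.0, -16.0], [45.0, -1.0]] Y 0 
-5 18 [[-22.0, -18.0], [12.0, -16.0], [44.0, 4.0]] Y 0 
0 1 [[2.0, -15.0], [2.0, -15.0], [2.0, -15.0]] Y 0 
5 0  Y 0 
10 0  Y 0 
((1.1354293823242188, -5.665079116821289), (90.7886734008789, 28.80100440979004), 2.8594939708709717)
```

View pics/s6.png

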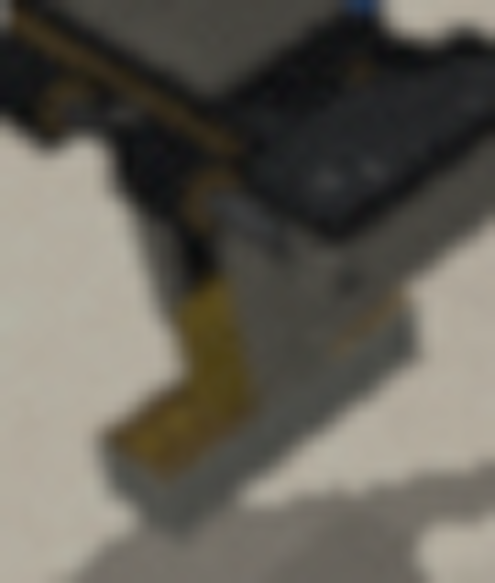

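The crop shows the cartridge held upright and square, but its fin sits about 5 mm off the jaw centre. Set it on the free table spot at (453,-280) mm and regrip it centred.

```bash
python3 -m pendant '[{"translation":[-32,0,0],"twist":[0,0,0],"grip":-1},{"translation":[-33,0,0],"twist":[0,0,0],"grip":-1},{"translation":[0,0,15],"twist":[0,0,0],"grip":-1},{"translation":[0,0,25],"twist":[0,0,0],"grip":-1},{"translation":[0,0,25],"twist":[0,0,0],"grip":-1},{"translation":[0,0,25],"twist":[0,0,0],"grip":-1},{"translation":[0,0,15],"twist":[0,0,0],"grip":-1},{"translation":[0,0,0],"twist":[0,0,0],"grip":-1},{"translation":[0,0,0],"twist":[0,0,0],"grip":-1},{"translation":[0,0,0],"twist":[0,0,0],"grip":-1}]'
python3 -c "
from h import *
plan(.453,-.280,.0015,3.4)"
```

```text
t: 47.05
tool_pos: [0.4482, -0.2854, 0.0139]
orientation: [3.14, 0.068, -0.011]
force: [-0.0, -0.5, -1.2]
opening: 0.0202
t 47.05 q [-0.66   0.12   1.846 -0.005  1.182  0.87 ] p [ 0.4482 -0.2854  0.0139] F [-0.  -0.5 -1.2] open 0.0202
[[0.999, 0.043, -0.007], [0.043, -0.999, -0.001], [-0.007, 0.0, -1.0]]
shift [ 5.1 -5.2 12.4] twist [ 0.     0.007 -0.016]
```

```bash
python3 -m pendant '[{"translation":[0,0,6],"twist":[0,0.007,0],"grip":-1},{"translation":[0,0,6],"twist":[0,0,0],"grip":-1},{"translation":[0,0,0],"twist":[0,0,0],"grip":-1},{"translation":[0,0,0],"twist":[0,0,0],"grip":-0.14},{"translation":[0,0,0],"twist":[0,0,0],"grip":-0.14},{"translation":[0,0,0],"twist":[0,0,0],"grip":-0.14},{"translation":[0,-5,0],"twist":[0,0,0],"grip":-0.14},{"translation":[0,0,0],"twist":[0,0,0],"grip":-0.14},{"translation":[0,0,0],"twist":[0,0,0],"grip":-0.14},{"translation":[0,0,0],"twist":[0,0,0],"grip":-0.14}]'
python3 -m pendant '[{"translation":[0,0,0],"twist":[0,0,0],"grip":-0.5},{"translation":[0,0,0],"twist":[0,0,0],"grip":-0.8},{"translation":[0,0,0],"twist":[0,0,0],"grip":-1},{"translation":[0,0,0],"twist":[0,0,0],"grip":-1},{"translation":[0,0,0],"twist":[0,0,0],"grip":-1},{"translation":[0,0,0],"twist":[0,0,0],"grip":-1},{"translation":[0,0,0],"twist":[0,0,0],"grip":-1},{"translation":[0,0,0],"twist":[0,0,0],"grip":-1},{"translation":[0,0,0],"twist":[0,0,0],"grip":-1},{"translation":[0,0,0],"twist":[0,0,0],"grip":-1}]' 30
```

```text
t: 48.05
tool_pos: [0.4513, -0.2823, 0.0054]
orientation: [3.135, 0.067, 0.01]
force: [-0.9, -0.3, 0.1]
opening: 0.0403
t: 49.05
tool_pos: [0.4511, -0.2824, 0.0051]
orientation: [3.136, 0.067, 0.01]
force: [-0.5, -0.6, -0.1]
opening: 0.0119
```

```bash
python3 -m pendant '[{"translation":[0,0,-20],"twist":[0,0,0],"grip":-1},{"translation":[0,0,-30],"twist":[0,0,0],"grip":-1},{"translation":[0,0,-30],"twist":[0,0,0],"grip":-1},{"translation":[0,0,-30],"twist":[0,0,0],"grip":-1},{"translation":[0,0,-20],"twist":[0,0,0],"grip":-1},{"translation":[0,0,0],"twist":[0,0,0],"grip":-1},{"translation":[10,-15,0],"twist":[0,0,0],"grip":-1},{"translation":[30,-30,0],"twist":[0,0,0],"grip":-1},{"translation":[30,-30,0],"twist":[0,0,0],"grip":-1},{"translation":[0,0,0],"twist":[0,0,0],"grip":-1}]'
python3 -c "
from h import *
plan(.598,-.1288,.1,3.4)"
```

```text
t: 50.05
tool_pos: [0.5152, -0.2004, 0.1328]
orientation: [3.14, 0.061, -0.001]
force: [-0.5, -0.2, -0.9]
opening: 0.0117
t 50.05 q [-4.630e-01  4.100e-02  1.697e+00 -1.000e-03  1.403e+00  1.069e+00] p [ 0.5152 -0.2004  0.1328] F [-0.5 -0.2 -0.9] open 0.0117
[[0.999, 0.039, -0.001], [0.039, -0.999, -0.001], [-0.001, 0.001, -1.0]]
shift [ 85.5 -68.3  32.7] twist [ 0.     0.001 -0.021]
```

```bash
python3 -m pendant '[{"translation":[21,-17,0],"twist":[0,0,-0.021],"grip":-1},{"translation":[21,-17,0],"twist":[0,0,0],"grip":-1},{"translation":[21,-17,0],"twist":[0,0,0],"grip":-1},{"translation":[20,-16,0],"twist":[0,0,0],"grip":-1},{"translation":[0,0,0],"twist":[0,0,0],"grip":-1},{"translation":[0,0,15],"twist":[0,0,0],"grip":-1},{"translation":[0,0,10],"twist":[0,0,0],"grip":-1},{"translation":[0,0,5],"twist":[0,0,0],"grip":-1},{"translation":[0,0,0],"twist":[0,0,0],"grip":-1},{"translation":[0,0,0],"twist":[0,0,0],"grip":-1}]'
python3 -c "
from h import *
plan(.598,-.1288,.05,3.4)"
```

```text
t: 51.05
tool_pos: [0.587, -0.1277, 0.085]
orientation: [-3.137, -0.093, 0.03]
force: [0.2, 0.4, -0.3]
opening: 0.0118
t 51.05 q [-0.298  0.229  1.583 -0.003  1.35   1.215] p [ 0.587  -0.1277  0.085 ] F [ 0.2  0.4 -0.3] open 0.0118
[[0.998, 0.059, -0.019], [0.059, -0.998, 0.003], [-0.019, -0.004, -1.0]]
shift [11.6  1.9 34.8] twist [-0.004  0.019 -0.   ]
```

```bash
python3 -m pendant '[{"translation":[6,1,0],"twist":[-0.004,0.018,0],"grip":-1},{"translation":[5,1,0],"twist":[0,0,0],"grip":-1},{"translation":[0,0,10],"twist":[0,0,0],"grip":-1},{"translation":[0,0,12],"twist":[0,0,0],"grip":-1},{"translation":[0,0,12],"twist":[0,0,0],"grip":-1},{"translation":[0,0,8],"twist":[0,0,0],"grip":-1},{"translation":[0,0,5],"twist":[0,0,0],"grip":-1},{"translation":[0,0,0],"twist":[0,0,0],"grip":-1},{"translation":[0,0,0],"twist":[0,0,0],"grip":-1},{"translation":[0,0,0],"twist":[0,0,0],"grip":-1}]'
python3 -c "
from h import *
plan(.598,-.1288,.0155,3.4)"
```

```text
t: 52.05
tool_pos: [0.5991, -0.1298, 0.034]
orientation: [3.14, 0.092, 0.001]
force: [-0.3, -0.3, -1.3]
opening: 0.0118
t 52.05 q [-0.297  0.292  1.606 -0.     1.242  1.215] p [ 0.5991 -0.1298  0.034 ] F [-0.3 -0.3 -1.3] open 0.0118
[[0.998, 0.059, 0.001], [0.059, -0.998, -0.001], [0.001, 0.001, -1.0]]
shift [-1.1 -1.1 18.5] twist [ 0.001 -0.001 -0.001]
```

```bash
python3 -m pendant '[{"translation":[0,-1,7],"twist":[0,0,0],"grip":-1},{"translation":[0,0,7],"twist":[0,0,0],"grip":-1},{"translation":[0,0,5],"twist":[0,0,0],"grip":-1},{"translation":[0,0,0],"twist":[0,0,0],"grip":-1},{"translation":[0,0,0],"twist":[0,0,0],"grip":-0.6},{"translation":[0,0,0],"twist":[0,0,0],"grip":-0.52},{"translation":[0,0,0],"twist":[0,0,0],"grip":-0.52},{"translation":[0,0,-20],"twist":[0,0,0],"grip":-0.52},{"translation":[0,0,-30],"twist":[0,0,0],"grip":-0.52},{"translation":[0,0,-40],"twist":[0,0,0],"grip":-0.52}]'
python3 -m pendant '[{"translation":[0,0,-45],"twist":[0,0,0],"grip":-0.52},{"translation":[-15,0,-45],"twist":[0,0,0],"grip":-0.52},{"translation":[-30,0,-45],"twist":[0,0,0],"grip":-0.52},{"translation":[-30,0,-30],"twist":[0,0,0],"grip":-0.52},{"translation":[-40,30,0],"twist":[0,0,0],"grip":-0.52},{"translation":[-40,40,0],"twist":[0,0,0],"grip":-0.52},{"translation":[0,40,0],"twist":[0,0,0],"grip":-0.52},{"translation":[0,40,0],"twist":[0,0,0],"grip":-0.52},{"translation":[0,40,0],"twist":[0,0,0],"grip":-0.52},{"translation":[0,0,0],"twist":[0,0,0],"grip":-0.52}]'
python3 fresh.py top t4 80,110,310,260; python3 fresh.py scene |grep foil;  python3 -c "
from h import *
st()"
```

```text
t: 53.05
tool_pos: [0.5951, -0.1276, 0.1001]
orientation: [-3.138, -0.092, 0.013]
force: [-0.2, -0.3, -0.5]
opening: 0.0225
t: 54.05
tool_pos: [0.4564, -0.3292, 0.2812]
orientation: [3.131, 0.098, 0.016]
force: [-0.2, 1.2, -0.8]
opening: 0.0226
top foil px [271. 146.] 220 xy [598.7 -83.8] size [88.4 26.8] yaw 3.2 zmax 1.601
top foil px [284. 146.] 215 xy [ 598.2 -128.4] size [86.1 25.7] yaw 3.4 zmax 0.071
top foil px [257. 147.] 222 xy [593.5 -39.7] size [85.  25.9] yaw 0.7 zmax 1.601
top spent px [125. 194.] 240 xy [435.2 377.9] size [155.1 147. ] yaw 10.3 zmax 1.601
top spent px [135. 191.] 62 xy [443.4 343.8] size [38.1 18.8] yaw 12.8 zmax 0.067
top spent px [112. 195.] 53 xy [431.5 418.2] size [37.7 17.4] yaw 9.7 zmax 0.067
scene foil px [197. 220.] 375 xy [578.  -91.6] size [ 48.9 127.4] yaw -86.6 zmax 0.904
t 54.15 q [-0.712 -0.009  1.477  0.002  1.66   0.794] p [ 0.4571 -0.3259  0.2816] F [ 0.7 -0.3 -0.3] open 0.0223
[[0.998, 0.065, 0.011], [0.065, -0.998, -0.007], [0.011, 0.008, -1.0]]
```

```bash
python3 -c "
import cv2; a=cv2.imread('pics/t4.png'); print(a.shape); cv2.imwrite('pics/t4b.png',cv2.resize(a,(780,509)))"
```

```text
(600, 920, 3)
```

View pics/t4b.png

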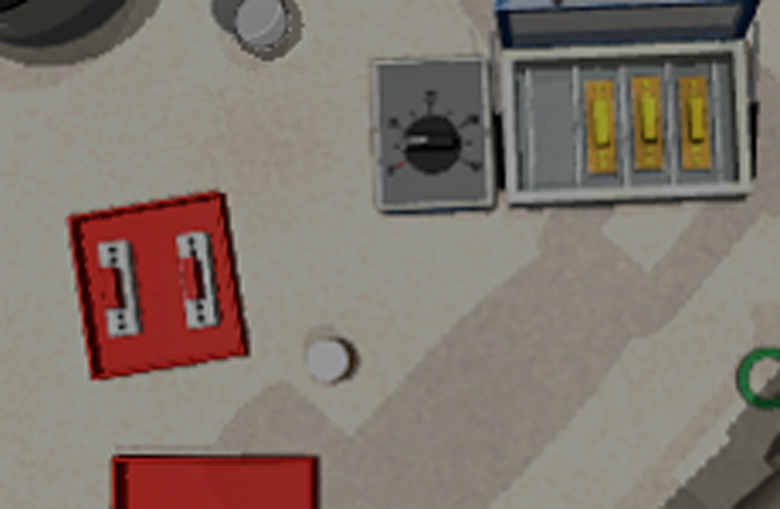

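The crop shows both spent cartridges upright in the small tray at (118,287) and (197,280). The three fresh ones stand in their lanes at (600,125), (648,120) and (694,120), and the dial still points at about 5 min. Now go for the lid bar, opened to 60 mm.

```bash
python3 -m pendant '[{"translation":[0,0,0],"twist":[0,0,-0.15],"grip":0},{"translation":[0,0,0],"twist":[0,0,-0.15],"grip":0},{"translation":[0,0,0],"twist":[0,0,-0.15],"grip":0},{"translation":[0,0,0],"twist":[0,0,-0.15],"grip":0},{"translation":[0,0,0],"twist":[0,0,-0.15],"grip":0},{"translation":[0,0,0],"twist":[0,0,-0.15],"grip":0},{"translation":[0,0,0],"twist":[0,0,-0.15],"grip":0},{"translation":[0,0,0],"twist":[0,0,-0.15],"grip":0},{"translation":[0,0,0],"twist":[0,0,-0.15],"grip":0},{"translation":[0,0,-10],"twist":[0,0,-0.15],"grip":0}]'
python3 - <<'E'
from h import *
plan(.681,-.056,.30,93.4)
a,d=robot.read_camera("top"); C=cloud("top",d)
m=(C[...,2]>.22)&(C[...,2]<.29)&(C[...,0]>.6)&(C[...,0]<.75)&(abs(C[...,1]+.056)<.09)
k=C[m]; print(len(k),np.percentile(k,[5,50,95],axis=0).round(3))
k=k[k[:,2]>.248]; print(len(k),np.percentile(k,[5,50,95],axis=0).round(3))
E
```

```text
t: 55.15
tool_pos: [0.4598, -0.3115, 0.2936]
orientation: [2.21, 2.215, 0.011]
force: [0.1, 0.6, -1.2]
opening: 0.0465
t 55.15 q [-0.692 -0.025  1.471  0.006  1.682 -0.693] p [ 0.4598 -0.3115  0.2936] F [ 0.1  0.6 -1.2] open 0.0465
[[-0.002, 1.0, 0.014], [1.0, 0.002, -0.004], [-0.004, 0.014, -1.0]]
shift [255.1 221.8  -4.4] twist [ 0.014  0.005 -0.057]
195 [[ 0.673 -0.117  0.23 ]
 [ 0.68  -0.056  0.262]
 [ 0.686  0.005  0.267]]
171 [[ 0.674 -0.115  0.257]
 [ 0.68  -0.056  0.263]
 [ 0.686  0.002  0.267]]
```

```bash
python3 -m pendant '[{"translation":[0,0,-10],"twist":[0.014,0,-0.057],"grip":0},{"translation":[34,33,0],"twist":[0,0,0],"grip":0},{"translation":[34,33,0],"twist":[0,0,0],"grip":0},{"translation":[34,33,0],"twist":[0,0,0],"grip":0},{"translation":[34,33,0],"twist":[0,0,0],"grip":0},{"translation":[34,33,0],"twist":[0,0,0],"grip":0},{"translation":[34,33,0],"twist":[0,0,0],"grip":0},{"translation":[30,25,0],"twist":[0,0,0],"grip":0},{"translation":[0,0,0],"twist":[0,0,0],"grip":0},{"translation":[0,0,0],"twist":[0,0,0],"grip":0}]'
python3 -c "
from h import *
plan(.680,-.056,.223,93.4)"
```

```text
t: 56.2
tool_pos: [0.6754, -0.0429, 0.3089]
orientation: [2.157, 2.267, -0.0]
force: [0.3, -1.2, 0.3]
opening: 0.0466
t 56.2 q [-0.135  0.319  1.066 -0.007  1.746 -0.186] p [ 0.6754 -0.0429  0.3089] F [ 0.3 -1.2  0.3] open 0.0466
[[-0.05, 0.999, 0.009], [0.999, 0.05, -0.009], [-0.009, 0.008, -1.0]]
shift [-12.5   3.2  86.1] twist [ 0.008  0.009 -0.01 ]
```

```bash
python3 -m pendant '[{"translation":[-12,4,0],"twist":[0.008,0.009,-0.01],"grip":0},{"translation":[0,0,0],"twist":[0,0,0],"grip":0},{"translation":[0,0,20],"twist":[0,0,0],"grip":0},{"translation":[0,0,20],"twist":[0,0,0],"grip":0},{"translation":[0,0,0],"twist":[0,0,0],"grip":0},{"translation":[0,0,0],"twist":[0,0,0],"grip":0},{"translation":[0,0,0],"twist":[0,0,0],"grip":0},{"translation":[0,0,0],"twist":[0,0,0],"grip":0},{"translation":[0,0,0],"twist":[0,0,0],"grip":0},{"translation":[0,0,0],"twist":[0,0,0],"grip":0}]'
python3 -c "
from h import *
plan(.680,-.056,.223,93.4)"
```

```text
t: 57.2
tool_pos: [0.6785, -0.056, 0.2765]
orientation: [2.162, 2.268, 0.009]
force: [0.0, -0.3, 0.1]
opening: 0.0464
t 57.2 q [-0.158  0.326  1.117 -0.     1.689 -0.205] p [ 0.6785 -0.056   0.2765] F [ 0.  -0.3  0.1] open 0.0464
[[-0.048, 0.999, 0.01], [0.999, 0.048, -0.002], [-0.002, 0.01, -1.0]]
shift [ 0.1  1.  53.5] twist [ 0.01   0.002 -0.012]
```

```bash
python3 -m pendant '[{"translation":[0,1,12],"twist":[0.01,0,-0.01],"grip":0},{"translation":[0,0,15],"twist":[0,0,0],"grip":0},{"translation":[0,0,15],"twist":[0,0,0],"grip":0},{"translation":[0,0,12],"twist":[0,0,0],"grip":0},{"translation":[0,0,0],"twist":[0,0,0],"grip":0},{"translation":[0,0,0],"twist":[0,0,0],"grip":-0.5},{"translation":[0,0,0],"twist":[0,0,0],"grip":-0.8},{"translation":[0,0,0],"twist":[0,0,0],"grip":-1},{"translation":[0,0,0],"twist":[0,0,0],"grip":-1},{"translation":[0,0,0],"twist":[0,0,0],"grip":-1}]' 15
python3 - <<'E'
from h import *
plan(.680,-.056,.223,93.4)
for t0 in (1.62,):
  th=np.linspace(1.62,0,28); e=-189*np.cos(th)+6*np.sin(th); z=189*np.sin(th)+6*np.cos(th)
  print(np.c_[np.diff(e),-np.diff(z)].round(0).astype(int).tolist())
E
```

```text
t: 58.2
tool_pos: [0.6796, -0.0558, 0.2168]
orientation: [2.155, 2.286, -0.004]
force: [1.5, -0.6, -1.7]
opening: 0.0111
t 58.2 q [-0.156  0.348  1.197 -0.002  1.598 -0.215] p [ 0.6796 -0.0558  0.2168] F [ 1.5 -0.6 -1.7] open 0.0111
[[-0.059, 0.998, -0.002], [0.998, 0.059, -0.002], [-0.002, -0.002, -1.0]]
shift [-0.2  0.4 -6.2] twist [-0.002  0.002 -0.001]
[[-11, -1], [-11, 0], [-11, 1], [-11, 1], [-11, 2], [-11, 3], [-11, 3], [-11, 4], [-10, 5], [-10, 5], [-10, 6], [-9, 6], [-9, 7], [-8, 8], [-8, 8], [-7, 9], [-7, 9], [-6, 9], [-6, 10], [-5, 10], [-5, 10], [-4, 11], [-3, 11], [-3, 11], [-2, 11], [-1, 11], [-1, 11]]
```

```bash
python3 -m pendant '[{"translation":[0,-11,-1],"twist":[0,0,0],"grip":-1},{"translation":[0,-11,0],"twist":[0,0,0],"grip":-1},{"translation":[0,-11,1],"twist":[0,0,0],"grip":-1},{"translation":[0,-11,1],"twist":[0,0,0],"grip":-1},{"translation":[0,-11,2],"twist":[0,0,0],"grip":-1},{"translation":[0,-11,3],"twist":[0,0,0],"grip":-1},{"translation":[0,-11,3],"twist":[0,0,0],"grip":-1},{"translation":[0,-11,4],"twist":[0,0,0],"grip":-1},{"translation":[0,-10,5],"twist":[0,0,0],"grip":-1},{"translation":[0,0,0],"twist":[0,0,0],"grip":-1}]'
cat > arc.py <<'E'
from h import *
s=st(); p=np.array(s["tool_pos"]); e=(p[:2]-[.6659,-.0571])@[.998,.0593]*1000
from scipy.optimize import brentq
t=brentq(lambda t:-189*np.cos(t)+6*np.sin(t)-e,-.3,1.7); print("e",e,"theta",t,"off",(.07+(.189*np.sin(t)+.006*np.cos(t))-p[2])*1000)
E
python3 arc.py
```

```text
t: 59.2
tool_pos: [0.5857, -0.0611, 0.2007]
orientation: [2.145, 2.277, 0.015]
force: [2.8, -0.9, -6.9]
opening: 0.0092
t 59.2 q [-1.920e-01  8.100e-02  1.531e+00  1.000e-03  1.513e+00 -2.520e-01] p [ 0.5857 -0.0611  0.2007] F [ 2.8 -0.9 -6.9] open 0.0092
[[-0.06, 0.998, 0.016], [0.998, 0.06, -0.002], [-0.003, 0.016, -1.0]]
e -80.27338860035644 theta 1.1006369364273045 off 40.5386776678599
```

```bash
python3 -m pendant '[{"translation":[0,-10,6],"twist":[0,0,0],"grip":-1},{"translation":[0,-10,6],"twist":[0,0,0],"grip":-1},{"translation":[0,-9,7],"twist":[0,0,0],"grip":-1},{"translation":[0,-9,7],"twist":[0,0,0],"grip":-1},{"translation":[0,-8,8],"twist":[0,0,0],"grip":-1},{"translation":[0,-8,8],"twist":[0,0,0],"grip":-1},{"translation":[0,-7,9],"twist":[0,0,0],"grip":-1},{"translation":[0,-7,9],"twist":[0,0,0],"grip":-1},{"translation":[0,-6,9],"twist":[0,0,0],"grip":-1},{"translation":[0,0,0],"twist":[0,0,0],"grip":-1}]'
python3 arc.py
```

```text
t: 60.2
tool_pos: [0.5157, -0.0652, 0.1408]
orientation: [2.139, 2.272, 0.025]
force: [3.9, 0.6, -3.6]
opening: 0.0094
t 60.2 q [-0.227 -0.085  1.807  0.003  1.393 -0.288] p [ 0.5157 -0.0652  0.1408] F [ 3.9  0.6 -3.6] open 0.0094
[[-0.061, 0.998, 0.026], [0.998, 0.061, -0.003], [-0.004, 0.026, -1.0]]
e -150.36986636143644 theta 0.619711808445161 off 43.901900715078376
```

```bash
python3 -m pendant '[{"translation":[0,-5,8],"twist":[0,0,0],"grip":-1},{"translation":[0,-5,8],"twist":[0,0,0],"grip":-1},{"translation":[0,-5,8],"twist":[0,0,0],"grip":-1},{"translation":[0,-4,8],"twist":[0,0,0],"grip":-1},{"translation":[0,-4,8],"twist":[0,0,0],"grip":-1},{"translation":[0,-3,8],"twist":[0,0,0],"grip":-1},{"translation":[0,-3,8],"twist":[0,0,0],"grip":-1},{"translation":[0,-2,7],"twist":[0,0,0],"grip":-1},{"translation":[0,-2,6],"twist":[0,0,0],"grip":-1},{"translation":[0,0,0],"twist":[0,0,0],"grip":-1}]'
python3 arc.py
```

```text
t: 61.2
tool_pos: [0.4834, -0.067, 0.0682]
orientation: [2.139, 2.273, 0.026]
force: [-1.2, 1.0, -0.3]
opening: 0.0095
t 61.2 q [-0.247 -0.105  1.963  0.005  1.257 -0.309] p [ 0.4834 -0.067   0.0682] F [-1.2  1.  -0.3] open 0.0095
[[-0.061, 0.998, 0.027], [0.998, 0.061, -0.002], [-0.004, 0.026, -1.0]]Traceback (most recent call last):
  File "arc.py", line 4, in <module>
    t=brentq(lambda t:-189*np.cos(t)+6*np.sin(t)-e,-.3,1.7); print("e",e,"theta",t,"off",(.07+(.189*np.sin(t)+.006*np.cos(t))-p[2])*1000)
    r = _zeros._brentq(f, a, b, xtol, rtol, maxiter, args, full_output, disp)
ValueError: f(a) and f(b) must have different signs
```

```bash
python3 -m pendant '[{"translation":[0,-1,4],"twist":[0,0,0],"grip":-1},{"translation":[0,0,4],"twist":[0,0,0],"grip":-1},{"translation":[0,0,4],"twist":[0,0,0],"grip":-1},{"translation":[0,0,4],"twist":[0,0,0],"grip":-1},{"translation":[0,0,4],"twist":[0,0,0],"grip":-1},{"translation":[0,0,3],"twist":[0,0,0],"grip":-1},{"translation":[0,0,3],"twist":[0,0,0],"grip":-1},{"translation":[0,0,2],"twist":[0,0,0],"grip":-1},{"translation":[0,0,2],"twist":[0,0,0],"grip":-1},{"translation":[0,0,0],"twist":[0,0,0],"grip":-1}]'
python3 -m pendant '[{"translation":[0,0,2],"twist":[0,0,0],"grip":-1},{"translation":[0,0,2],"twist":[0,0,0],"grip":-1},{"translation":[0,0,1],"twist":[0,0,0],"grip":-1},{"translation":[0,0,1],"twist":[0,0,0],"grip":-1},{"translation":[0,0,0],"twist":[0,0,0],"grip":-1},{"translation":[0,0,0],"twist":[0,0,0],"grip":-1},{"translation":[0,0,0],"twist":[0,0,0],"grip":-1},{"translation":[0,0,0],"twist":[0,0,0],"grip":-1},{"translation":[0,0,0],"twist":[0,0,0],"grip":-1},{"translation":[0,0,0],"twist":[0,0,0],"grip":-1}]'
python3 - <<'E'
from h import *
a,d=robot.read_camera("scene"); S=cloud("scene",d); hsv=cv2.cvtColor(a,cv2.COLOR_RGB2HSV)
m=(hsv[...,0]>100)&(hsv[...,0]<118)&(hsv[...,1]>130)&(S[...,0]>.5)&(S[...,0]<.72)&(abs(S[...,1]+.06)<.14)
k=S[m]; f=k[k[:,0]<.545]; print(len(k),len(f),np.percentile(f[:,2],[10,50,90]).round(4),np.percentile(k[:,2],[10,50,90]).round(4))
E
```

```text
t: 62.2
tool_pos: [0.4786, -0.0672, 0.0337]
orientation: [2.143, 2.278, 0.016]
force: [-3.2, -0.6, -1.0]
opening: 0.0092
t: 63.2
tool_pos: [0.4784, -0.0672, 0.0315]
orientation: [2.144, 2.28, 0.014]
force: [-3.9, 0.6, -0.4]
opening: 0.0095
562 114 [0.08   0.0818 0.0833] [0.0798 0.0815 0.0835]
```

```bash
python3 -m pendant '[{"translation":[0,0,0],"twist":[0,0,0],"grip":-0.5},{"translation":[0,0,0],"twist":[0,0,0],"grip":-0.2},{"translation":[0,0,0],"twist":[0,0,0],"grip":-0.2},{"translation":[0,0,0],"twist":[0,0,0],"grip":-0.2},{"translation":[0,0,-20],"twist":[0,0,0],"grip":-0.2},{"translation":[0,0,-30],"twist":[0,0,0],"grip":-0.2},{"translation":[0,0,-30],"twist":[0,0,0],"grip":-0.2},{"translation":[0,0,-30],"twist":[0,0,0],"grip":-0.2},{"translation":[0,0,0],"twist":[0,0,0],"grip":-0.2},{"translation":[0,0,0],"twist":[0,0,0],"grip":-0.2}]'
python3 - <<'E'
from h import *
a,d=robot.read_camera("scene"); S=cloud("scene",d); hsv=cv2.cvtColor(a,cv2.COLOR_RGB2HSV)
z=np.load("i0.npz")
for nm,im,C in (("now",a,S),("i0",z["a"],cloud("scene",z["d"]))):
    hsv=cv2.cvtColor(im,cv2.COLOR_RGB2HSV); m=(hsv[...,0]>100)&(hsv[...,0]<118)&(hsv[...,1]>130)&(C[...,0]>.5)&(C[...,0]<.72)&(abs(C[...,1]+.06)<.14)&(C[...,2]>.076)
    k=C[m]; A=np.c_[k,][:, :2]; c=np.linalg.lstsq(np.c_[A,np.ones(len(A))],k[:,2],rcond=None)[0]; print(nm,len(k),c.round(4))
b,e=robot.read_camera("top"); g=b[120:185,185:240]
# pointer: white pixels within knob
P=onz("top",[[165/6+180,252/6+110]],.086); print("dial",P)
v,u=np.mgrid[:384,:512]; w=onz("top",np.c_[u.ravel(),v.ravel()],.086).reshape(384,512,3)
r=np.hypot(w[...,0]-P[0,0],w[...,1]-P[0,1]); V=b.min(2)
dk=(b.max(2)<60)&(r<.04); pts=w[dk][:,:2]; print("dark circle",cv2.minEnclosingCircle((pts*1000).astype(np.float32)),pts.mean(0))
k=(V>90)&(r<.024); q=w[k][:,:2]; print(len(q),q.mean(0) if len(q) else "")
plan(.568,.116,.12,3.4)
E
```

```text
t: 64.25
tool_pos: [0.4806, -0.0676, 0.1482]
orientation: [2.138, 2.273, 0.023]
force: [-0.1, -0.1, -0.6]
opening: 0.0366
now 631 [ 0.001  -0.0021  0.0807]
i0 641 [0.0002 0.0001 0.0812]
dial [[0.56796728 0.11600597 0.086     ]]
dark circle ((569.4007568359375, 116.13165283203125), 38.80828094482422) [0.56844866 0.11556629]
4 [0.57091983 0.1317314 ]
t 64.35 q [-0.248 -0.187  1.887  0.003  1.417 -0.31 ] p [ 0.4804 -0.0675  0.1476] F [-0.3  0.1 -0.9] open 0.0373
[[-0.061, 0.998, 0.025], [0.998, 0.061, -0.003], [-0.005, 0.024, -1.0]]
shift [178.   98.   29.1] twist [ 0.023 -0.015  1.573]
```

The lid plane matches its initial shut reading. Now the dial: the bar lies along y, so the present tool yaw fits it.

```bash
python3 -m pendant '[{"translation":[18,10,0],"twist":[0.02,0,0],"grip":-0.2},{"translation":[35,19,0],"twist":[0,0,0],"grip":-0.2},{"translation":[35,19,0],"twist":[0,0,0],"grip":-0.2},{"translation":[35,19,0],"twist":[0,0,0],"grip":-0.2},{"translation":[35,19,0],"twist":[0,0,0],"grip":-0.2},{"translation":[20,11,0],"twist":[0,0,0],"grip":-0.2},{"translation":[0,0,0],"twist":[0,0,0],"grip":-0.2},{"translation":[0,0,20],"twist":[0,0,0],"grip":-0.2},{"translation":[0,0,20],"twist":[0,0,0],"grip":-0.2},{"translation":[0,0,0],"twist":[0,0,0],"grip":-0.2}]'
python3 -c "
from h import *
plan(.568,.116,.036,92)"
```

```text
t: 65.35
tool_pos: [0.5609, 0.1206, 0.0905]
orientation: [-2.15, -2.281, 0.026]
force: [-1.3, -0.5, -0.4]
opening: 0.037
t 65.35 q [ 0.126  0.151  1.66  -0.005  1.347  0.068] p [0.5609 0.1206 0.0905] F [-1.3 -0.5 -0.4] open 0.037
[[-0.059, 0.998, -0.016], [0.998, 0.059, -0.007], [-0.006, -0.017, -1.0]]
shift [-4.7  7.7 54.4] twist [-0.017  0.006  0.024]
```

```bash
python3 -m pendant '[{"translation":[-4,7.5,0],"twist":[-0.016,0.006,0.01],"grip":-0.2},{"translation":[0,0,0],"twist":[0,0,0],"grip":-0.2},{"translation":[0,0,14],"twist":[0,0,0],"grip":-0.2},{"translation":[0,0,14],"twist":[0,0,0],"grip":-0.2},{"translation":[0,0,14],"twist":[0,0,0],"grip":-0.2},{"translation":[0,0,10],"twist":[0,0,0],"grip":-0.2},{"translation":[0,0,0],"twist":[0,0,0],"grip":-0.2},{"translation":[0,0,0],"twist":[0,0,0],"grip":-0.2},{"translation":[0,0,0],"twist":[0,0,0],"grip":-0.2},{"translation":[0,0,0],"twist":[0,0,0],"grip":-0.2}]'
python3 -c "
from h import *
plan(.568,.116,.036,92)"
```

```text
t: 66.35
tool_pos: [0.5691, 0.1146, 0.0349]
orientation: [2.169, 2.272, 0.001]
force: [0.1, 0.3, 0.1]
opening: 0.0367
t 66.35 q [ 0.111  0.21   1.701 -0.     1.229  0.064] p [0.5691 0.1146 0.0349] F [0.1 0.3 0.1] open 0.0367
[[-0.046, 0.999, 0.001], [0.999, 0.046, -0.0], [-0.0, 0.001, -1.0]]
shift [ 1.4 -1.1 -1.1] twist [0.001 0.    0.011]
```

```bash
python3 -m pendant '[{"translation":[1,-1,0],"twist":[0,0,0],"grip":-0.4},{"translation":[0,0,0],"twist":[0,0,0],"grip":-0.6},{"translation":[0,0,0],"twist":[0,0,0],"grip":-0.8},{"translation":[0,0,0],"twist":[0,0,0],"grip":-1},{"translation":[0,0,0],"twist":[0,0,0],"grip":-1},{"translation":[0,0,0],"twist":[0,0,0],"grip":-1},{"translation":[0,0,0],"twist":[0,0,0],"grip":-1},{"translation":[0,0,0],"twist":[0,0,0],"grip":-1},{"translation":[0,0,0],"twist":[0,0,0],"grip":-1},{"translation":[0,0,0],"twist":[0,0,0],"grip":-1}]' 25
python3 -c "
from h import *
plan(.568,.116,.035,3.4)"
```

```text
t: 67.35
tool_pos: [0.5725, 0.1158, 0.0369]
orientation: [2.164, 2.267, 0.012]
force: [1.7, 0.4, -1.3]
opening: 0.0124
t 67.35 q [ 1.120e-01  2.070e-01  1.701e+00 -1.000e-03  1.223e+00  6.600e-02] p [0.5725 0.1158 0.0369] F [ 1.7  0.4 -1.3] open 0.0124
[[-0.046, 0.999, 0.01], [0.999, 0.046, 0.0], [-0.0, 0.01, -1.0]]
shift [ 0.4 -4.5  1.8] twist [ 0.008 -0.008  1.558]
```

```bash
python3 -m pendant '[{"translation":[0,0,0],"twist":[0,0,0.1],"grip":-1},{"translation":[0,0,0],"twist":[0,0,0.1],"grip":-1},{"translation":[0,0,0],"twist":[0,0,0.1],"grip":-1},{"translation":[0,0,0],"twist":[0,0,0.1],"grip":-1},{"translation":[0,0,0],"twist":[0,0,0.1],"grip":-1},{"translation":[0,0,0],"twist":[0,0,0.1],"grip":-1},{"translation":[0,0,0],"twist":[0,0,0.1],"grip":-1},{"translation":[0,0,0],"twist":[0,0,0.1],"grip":-1},{"translation":[0,0,0],"twist":[0,0,0],"grip":-1},{"translation":[0,0,0],"twist":[0,0,0],"grip":-1}]'
python3 -c "
from h import *
plan(.5725,.116,.036,3.4); print(robot.read_state()['wrist_torque'])"
```

```text
t: 68.35
tool_pos: [0.5694, 0.117, 0.0368]
orientation: [2.9, 1.207, 0.007]
force: [0.8, 0.0, -1.3]
opening: 0.0126
t 68.35 q [1.140e-01 2.060e-01 1.703e+00 1.000e-03 1.228e+00 8.950e-01] p [0.5694 0.117  0.0368] F [ 0.8  0.  -1.3] open 0.0126
[[0.704, 0.71, 0.004], [0.71, -0.705, 0.001], [0.004, 0.002, -1.0]]
shift [1.5 2.9 0.8] twist [ 0.    -0.005  0.73 ]
[-0.02612482 -0.10060188 -0.04329855]
```

```bash
python3 -m pendant '[{"translation":[0,0,0],"twist":[0,0,0.1],"grip":-1},{"translation":[0,0,0],"twist":[0,0,0.1],"grip":-1},{"translation":[0,0,0],"twist":[0,0,0.1],"grip":-1},{"translation":[0,0,0],"twist":[0,0,0.1],"grip":-1},{"translation":[0,0,0],"twist":[0,0,0.1],"grip":-1},{"translation":[0,0,0],"twist":[0,0,0.1],"grip":-1},{"translation":[0,0,0],"twist":[0,0,0.1],"grip":-1},{"translation":[0,0,0],"twist":[0,0,0.03],"grip":-1},{"translation":[0,0,0],"twist":[0,0,0],"grip":-1},{"translation":[0,0,0],"twist":[0,0,0],"grip":-1}]'
python3 -c "
from h import *
plan(.5725,.116,.036,3.4)"
```

```text
t: 69.35
tool_pos: [0.5682, 0.1197, 0.0368]
orientation: [-3.135, -0.093, -0.004]
force: [0.4, 0.9, -0.4]
opening: 0.0132
t 69.35 q [0.116 0.205 1.703 0.005 1.23  1.626] p [0.5682 0.1197 0.0368] F [ 0.4  0.9 -0.4] open 0.0132
[[0.998, 0.059, 0.003], [0.059, -0.998, 0.005], [0.003, -0.005, -1.0]]
shift [4.1 4.  0.8] twist [-0.005 -0.003 -0.   ]
```

Release, rise, back off toward the robot and look.

```bash
python3 -m pendant '[{"translation":[0,0,0],"twist":[0,0,0],"grip":-0.5},{"translation":[0,0,0],"twist":[0,0,0],"grip":-0.3},{"translation":[0,0,0],"twist":[0,0,0],"grip":-0.3},{"translation":[0,0,-25],"twist":[0,0,0],"grip":-0.3},{"translation":[0,0,-35],"twist":[0,0,0],"grip":-0.3},{"translation":[0,0,-45],"twist":[0,0,0],"grip":-0.3},{"translation":[0,0,-45],"twist":[0,0,0],"grip":-0.3},{"translation":[-20,30,-20],"twist":[0,0,0],"grip":-0.3},{"translation":[-20,45,0],"twist":[0,0,0],"grip":-0.3},{"translation":[-20,45,0],"twist":[0,0,0],"grip":-0.3}]'
python3 -m pendant '[{"translation":[-20,45,0],"twist":[0,0,0],"grip":-0.3},{"translation":[-20,45,0],"twist":[0,0,0],"grip":-0.3},{"translation":[-10,45,0],"twist":[0,0,0],"grip":-0.3},{"translation":[0,45,0],"twist":[0,0,0],"grip":-0.3},{"translation":[0,45,0],"twist":[0,0,0],"grip":-0.3},{"translation":[0,40,0],"twist":[0,0,0],"grip":-0.3},{"translation":[0,20,0],"twist":[0,0,0],"grip":-0.3},{"translation":[0,0,0],"twist":[0,0,0],"grip":-0.3},{"translation":[0,0,0],"twist":[0,0,0],"grip":-0.3},{"translation":[0,0,0],"twist":[0,0,0],"grip":-0.3}]'
python3 fresh.py top
python3 - <<'E'
from h import *
b,e=shot("top","t5",(180,110,310,190),6); a,d=shot("scene"); C=cloud("scene",d)
hsv=cv2.cvtColor(a,cv2.COLOR_RGB2HSV); m=(hsv[...,0]>100)&(hsv[...,0]<118)&(hsv[...,1]>130)&(C[...,0]>.5)&(C[...,0]<.72)&(abs(C[...,1]+.06)<.14)&(C[...,2]>.076)
k=C[m]; print("lid",len(k),np.linalg.lstsq(np.c_[k[:,:2],np.ones(len(k))],k[:,2],rcond=None)[0].round(4)); st()
E
```

```text
t: 70.35
tool_pos: [0.5147, -0.004, 0.2131]
orientation: [-3.135, -0.116, -0.003]
force: [0.3, -0.6, 0.2]
opening: 0.0326
t: 71.35
tool_pos: [0.4813, -0.3078, 0.2158]
orientation: [3.139, 0.114, 0.013]
force: [-0.2, 0.6, 0.7]
opening: 0.0328
top spent px [126. 194.] 248 xy [435.6 375.6] size [155.  151.5] yaw 10.4 zmax 1.601
top spent px [135. 191.] 62 xy [443.4 343.8] size [38.1 18.8] yaw 12.8 zmax 0.065
top spent px [112. 195.] 51 xy [431.5 418.3] size [37.4 17.2] yaw 8.7 zmax 0.066
lid 628 [ 0.0003 -0.0013  0.0811]
t 71.5 q [-0.662  0.037  1.549  0.005  1.549  0.836] p [ 0.4815 -0.3075  0.216 ] F [ 0.2  1.1 -0.2] open 0.0322
[[0.997, 0.073, 0.009], [0.073, -0.997, -0.0], [0.009, 0.001, -1.0]]
```

View pics/t5.png

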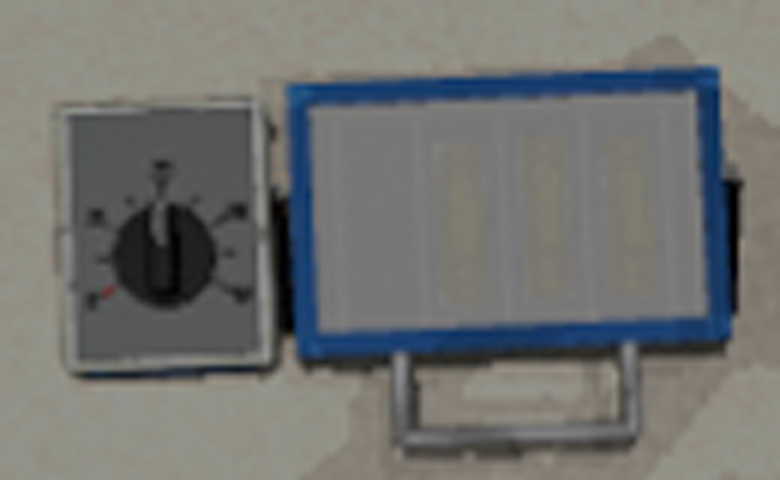

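The last crop shows the dial line at (160,220) on the 20 tick (162,185), the lid shut as at the start, and three fresh cartridges under it. Hand in.

```bash
python3 -c "
from plant import robot
print(robot.close_job())"
```

```text
the job is handed in; nothing more can be done
None
```

The job is done and handed in at about 71.5 s of the 210 s allowed.

- **Lid:** I lifted it by its handle until the struts held it open. After the cartridges were moved, I guided it shut in the grip the whole way. Its plane now reads the same as at the start (height 81 mm, no slope).
- **Cartridges:** Both spent ones stand in the smaller red tray. The three fresh ones stand upright in the lanes centred at +22.5, -22.5 and -67.5 mm, each within about 3 mm of where I aimed.
- **Dial:** I turned it about 90° clockwise from 5 minutes. In the last picture its line lies on the 20 tick.

Things that went wrong or disagreed along the way:

- **Finger height:** The real fingertips sit about 26 mm above the reported tool point. My first close on the handle therefore missed it, without contact. I allowed for the offset in every later grasp.
- **Force:** The wrist force reached about 31 N while lifting the lid, because I was pulling slightly outward. That is well under the 120 N wrist limit.
- **Knocked cartridge:** One fresh cartridge was moved about 4 cm during the run. I measured it again before picking it up.
- **Off-centre grip:** The last fresh cartridge was first gripped about 5 mm off centre. I set it down and gripped it again.
- **Bystanders:** I kept clear of the jar, tape and beaker, and they looked unmoved in the last wide crop, before the lid was closed. I did not measure their positions again at the end.

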